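# Load the insole press and clamp it

### The job

Load the insole press: pull its tray fully out, lay all the insole boards from the lane stand flat in the tray, stacked on one another (slide each one out over the stand's front edge to get hold of it), and lay the pressing plate flat on top of them inside the tray. Then push the tray fully home and swing the clamp lever down to its stop. There are two or three boards; leave everything else on the bench alone.

Things in the scene. Friction and masses are not known exactly. Their poses are not given: they have to be found in the camera images.
- board0: Insole board (brown fibreboard, 170 mm long, 4 mm thick, 50 g); None if absent. Origin: centre of its underside; x along it from heel (-x end, rounded, radius 28 mm) to toe (rounded, 66 mm wide); edges straight, 56 mm apart, from x = -57 to about 30 mm. Lies in a lane of the stand, heel 5 to 45 mm behind the front edge. Tips off with more than about 75 mm past the edge. Balances at its middle.
- board1: Insole board (brown fibreboard, 170 mm long, 4 mm thick, 50 g); None if absent. Origin: centre of its underside; x along it from heel (-x end, rounded, radius 28 mm) to toe (rounded, 66 mm wide); edges straight, 56 mm apart, from x = -57 to about 30 mm. Lies in a lane of the stand, heel 5 to 45 mm behind the front edge. Tips off with more than about 75 mm past the edge. Balances at its middle.
- board2: Insole board (brown fibreboard, 170 mm long, 4 mm thick, 50 g); None if absent. Origin: centre of its underside; x along it from heel (-x end, rounded, radius 28 mm) to toe (rounded, 66 mm wide); edges straight, 56 mm apart, from x = -57 to about 30 mm. Lies in a lane of the stand, heel 5 to 45 mm behind the front edge. Tips off with more than about 75 mm past the edge. Balances at its middle.
- board3: Insole board (brown fibreboard, 170 mm long, 4 mm thick, 50 g); None if absent. Origin: centre of its underside; x along it from heel (-x end, rounded, radius 28 mm) to toe (rounded, 66 mm wide); edges straight, 56 mm apart, from x = -57 to about 30 mm. Lies in a lane of the stand, heel 5 to 45 mm behind the front edge. Tips off with more than about 75 mm past the edge. Balances at its middle.
- stand: Pale blue steel stand (fixed), 220 mm (x) by 334 mm (y), deck 55 mm above the table. Origin: on the table under its centre; x along the lanes, away from the front edge. Four lanes 76 mm wide (centres at y = -123, -41, 41, 123 mm), open at both ends, between ribs 10 mm tall and 6 mm wide: there is no room for a finger beside a board. In front of the edge is only the table.
- stand_edge (a point): Middle of the stand's front edge, at deck height: 110 mm from the stand's centre towards -x of the stand. Axes as the stand's. The deck is slick: boards slide on it (friction 0.3) more easily than under rubber fingertips, so a fingertip pressed on a board (5 to 15 N) drags it along its lane.
- press: Grey bench press (fixed). Origin: on the table under the centre of its head; x points away from its mouth, y to the left. Head 220 mm (x) by 196 mm (y), from 100 to 160 mm above the table; its front face is at x = -110 mm. The tray slides out of the mouth along -x. The mouth is free up to 95 mm above the table with the clamp up.
- tray_in (a point): Centre of the inner floor of the press's aluminium tray, 20 mm above the table; moves with the tray; axes as the press's. The tray is 205 mm (x) by 130 mm (y) inside, walls 5 mm thick rising 23 mm above the inner floor.
- tray_handle (a point): Grip point of the tray's handle: a black upright fin, 14 mm thick (y), 62 mm long (x), reaching from 15 to 61 mm above the table, that sticks out from the tray's front wall towards -x. The point is on its middle plane, 22 mm behind its front end, 49 mm above the table, 40 mm in front of the tray's front wall.
- tray (a joint): Slide of the tray in m: 0 = fully home, 0.18 = fully out (along -x of the press). Friction about 2 N; it stays where it is left.
- clamp_ball (a point): Centre of the black ball grip (diameter 30 mm) at the end of the clamp lever, a 12 mm steel rod, 110 mm from the hinge to the ball's centre.
- clamp_hinge (a point): Point on the hinge axis of the clamp lever, on top of the press's head, 25 mm in front of the press's origin, 170 mm above the table; the axis runs along the press's y.
- clamp (a joint): Angle of the clamp lever in rad: 0 = up (0.96 rad = 55 degrees above level, leaning to -x of the press), growing as it swings down towards -x; 0.96 = level, at its stop. It stays where it is left; about 3 N at the ball moves it.
- plate: Pressing plate: steel, 190 mm (x) by 110 mm (y), 8 mm thick, about 0.45 kg, with a dark wooden bar grip 90 mm long (x), 18 mm wide (y) and 30 mm tall on its middle. Origin: centre of its underside. It lies on the table to the right of the press, and fits in the tray either way round.
- last_a: Blue shoe last, 160 mm long, to the left of the stand; a bystander, not to be disturbed.
- last_b: Blue shoe last behind the stand; a bystander, not to be disturbed.
- tin: Flat round tin, 68 mm across, 35 mm tall, right of the press; a bystander, not to be disturbed.
- brush: Wooden brush near the robot, left; a bystander, not to be disturbed.
- glue: White bottle, 130 mm tall, left of the stand; a bystander, not to be disturbed.
Things that resemble listed ones, but are neither listed nor needed, are in the scene too. What is shaped like the board0 but blue or orange is not meant.

How it is judged (in metres and radians):
On the way, in this order (a step that is already met when the one before it is completed fails the run):
1. the tray is pulled fully out (value of joint tray above 0.165 m), for 0.2 s.
2. all boards lie flat in the tray (x of board0 in the frame of tray_in between -0.025 and 0.025 m and y of board0 in the frame of tray_in between -0.04 and 0.04 m and z of board0 in the frame of tray_in between -0.004 and 0.016 m and angle between each of board0, board1, board2, board3's own z axis and vertical below 0.1 rad and x of board1 in the frame of tray_in between -0.025 and 0.025 m and y of board1 in the frame of tray_in between -0.04 and 0.04 m and z of board1 in the frame of tray_in between -0.004 and 0.016 m and x of board2 in the frame of tray_in between -0.025 and 0.025 m and y of board2 in the frame of tray_in between -0.04 and 0.04 m and z of board2 in the frame of tray_in between -0.004 and 0.016 m and x of board3 in the frame of tray_in between -0.025 and 0.025 m and y of board3 in the frame of tray_in between -0.04 and 0.04 m and z of board3 in the frame of tray_in between -0.004 and 0.016 m), for 0.2 s.
3. the pressing plate lies flat on the boards in the tray (x of plate in the frame of tray_in between -0.015 and 0.015 m and y of plate in the frame of tray_in between -0.018 and 0.018 m and z of plate in the frame of tray_in between -0.004 and 0.018 m and angle between plate's own z axis and vertical below 0.08 rad and z of plate in the frame of tray_in above 0.004 m), for 0.2 s.
4. the tray is pushed fully home (value of joint tray below 0.01 m), for 0.2 s.
5. the clamp lever is down (value of joint clamp above 0.87 rad), for 0.2 s.
At the end, for the whole second after the job is handed in: Every board lies flat (0.1 rad) in the tray, within 25 mm lengthwise and 40 mm sideways of its centre; the plate lies flat on them in the tray (15 mm, 18 mm, 0.08 rad); the tray is within 10 mm of home, the clamp within 5 degrees of its lower stop, all at rest (all of step 2 and all of step 3 and linear speed of each of board0, board1, board2, board3, plate below 0.02 m/s and value of joint tray below 0.01 m and value of joint clamp above 0.87 rad); the robot touches nothing.
It fails at once if a bystander is knocked aside (30 mm) (distance of any of last_a, last_b, tin, brush, glue from where it was at the start of the episode above 0.03 m).
Of board0, board1, board2, board3 only 2 to 3 are there at a start; the rules pass over those that are not, and their reading is None.
At some moment in a run one of plate may be knocked a few centimetres aside while the robot is not near it.
It also fails if it takes over 200 s, if anything falls off the work surface, if the arm or the gripper's body presses on something with over 40 N, if the wrist force passes 120 N, or if a joint passes its speed limit or range.

### The arm

A 6-joint arm with a two-finger parallel gripper is mounted at the origin on the work surface. World frame = base frame: x ahead of the robot, y to its left, z up, the work surface at z = 0. Lengths are in mm, angles in rad, forces in N, time in s.
With the tool pointing down it reaches from about 400 to 925 mm from the base axis. Payload 12.5 kg.
Tool frame: the origin (TCP) lies midway between the tips of the shut fingers; the grasp point (between the pads) lies 19 mm behind it; x points along the fingers, z is the direction in which the jaws open and shut, and the axes are right-handed (so a half turn about x gives the same grasp; the last joint's range is limited). The gripper opens to 95 mm and grips with 3 to 60 N. Pads are 20 mm wide; open, the fingers measure 119 mm over their backs; the gripper's body (75 mm by 180 mm) begins 59 mm behind the grasp point.
Start: joints at [1.089, 0.491, 1.559, -0, 1.092, -0.106], TCP at [229.37, 581.409, 214.661] pointing down, gripper open.
Joint ranges: [-3.1, 3.1], [-0.84, 2.19], [0.05, 2.79], [-1.13, 4.28], [0.06, 2.93], [-2.69, 2.69]. Speed limits (rad/s): [2.22, 2.22, 2.79, 3.14, 3.14, 3.14].

### API

Orientations are given as a rotation vector (axis times angle).
In Python, from plant import * gives the robot as it stands.
- The arm moves only by the tool step_arm, never from a script. Its argument "targets" is a list of rows, each a list of 7 numbers: the opening in per cent of the stroke, from 0 (shut) to 100 (fully open), then the shift along the tool's x, y, z in mm, then the turn, a rotation vector about the tool's x, y, z in rad. A call has exactly 10 rows; each row shifts and turns the commanded pose from where the row before left it, along the tool's axes as they then stand; what a row does not reach is not made up. A row lasts 1/10 s, in which the tool goes at most 50 mm and 8.59 degrees, less where a joint would pass 70% of its speed; a pose out of reach is approached as far as the arm can. A call is refused whole if a number of a shift passes 50 or a number of a turn 0.15, either way. A call with a gripper value outside its range is refused whole. The fingers move at their own pace and stop on an object; the grip force is fixed at half the most. Time passes only in rows, so rows that do not move let the fingers close, or fill a call up. It gives the time, the measured TCP pose, the force and the opening at its end, in the units of the state.
- read_state(): the state, without advancing time (a new reading comes with each control period).
- grab_frame(name): name is "scene" or "top"; returns a dict with "pixels" (420x560x3 uint8, red, green, blue), "intrinsics" (3x3 intrinsics, pixels), "origin" and "orientation" of the camera in the world. Camera axes: x right, y up, looking along -z (the intrinsics and any distortion apply to the point x, -y, -z); pixel columns grow to the right and rows downward; lengths in mm; the calibration is good to about 2 mm. A picture is of the moment at which its call begins. There is no depth.
- job_done(): hands the job in, once; it reports no verdict.
Trained networks look in the newest picture that a camera, given by its name, has taken for a name from the list of things; names that differ only in an ending like _2 or _b are one class to them, and where a whole thing is asked for, a point or a joint stands for the part that bears it (a point fixed in the world has none). Each returns a list of dicts, best first, with "score" (0 to 1); they miss things now and then, are a little off and sometimes report something else, mostly with a low value. They report only what shows in the picture. A call takes as long as a camera call. They do not tell look-alikes from the thing itself.
- boxes_of(name, camera): "extent" ([left, top, right, bottom] as shares, 0 to 1, of the picture: columns of its width, rows of its height, round what is visible of it).
- regions_of(name, camera): "pixels" (420x560 bool, what is visible of it) and "extent" ([left, top, right, bottom] as shares, 0 to 1, of the picture: columns of its width, rows of its height, round what is visible of it).
The state is a dict: "t": time; "joint_pos": joint angles; "qd": joint speeds; "joint_efforts": joint torques, N m; "position": TCP position; "orientation": TCP orientation; "wrist_force": force on the tool from outside, world axes, zero at the start; "ft_torque": the same for the moment, N m; "grip_width": finger opening in mm.
Only numpy, scipy, OpenCV 4.12 (cv2) and the standard library are available. Lean on these libraries where they do the work, as an engineer would, in place of code of your own. Each camera call takes 0.05 s, during which the arm holds its last target.

## Working session

There is one attempt and no reset: what is moved stays moved. The work goes in short steps, Python scripts to look and compute and a tool call to move; the robot and the scene stay as the last step left them, time stands still between calls to the robot, and variables do not carry over. Pictures are saved under pics/ and viewed, and the job is handed in when it is done.

Besides the shell and the picture viewer there is one more tool, called after "Emit:" as name(argument=value, ...), one argument or row to a line, values as JSON. step_arm: Moves the arm, as the interface text tells. Its arguments: {"type":"object","properties":{"targets":{"type":"array"}},"required":["targets"]}

```bash
ls; mkdir -p pics
python3 - <<'E'
from plant import *
import cv2
print(read_state())
for n in("scene","top"):
    f=grab_frame(n); cv2.imwrite(f"pics/{n}0.png",f["pixels"][:,:,::-1]); print(n,f["intrinsics"],f["origin"],f["orientation"],[k for k in f])
E
```

```text
pics
{'t': 0.0, 'joint_pos': array([ 1.08943923e+00,  4.91537874e-01,  1.55945537e+00, -9.93077360e-07,
        1.09169518e+00, -1.05583911e-01]), 'qd': array([-0.00052244, -0.00042867, -0.00096351, -0.00043404, -0.00085297,
       -0.00121505]), 'joint_efforts': array([-1.91343832e-03, -6.12640071e+01, -2.58183235e+01,  6.92352327e-02,
        4.80918330e-02, -8.76712147e-05]), 'position': array([229.22508404, 581.18268672, 214.07318172]), 'orientation': array([-0.92865321,  1.36485072,  0.92779799]), 'wrist_force': array([-0.83488721, -0.47799668,  0.46223644]), 'ft_torque': array([0.03495417, 0.03746779, 0.01822306]), 'grip_width': 95.0455368434444}
scene [[391.46027095   0.         281.02820646]
 [  0.         391.46027095 213.02966629]
 [  0.           0.           1.        ]] [1471.64586991  168.223832   1114.2568148 ] [0.60494498 0.66593549 1.54871325] ['pixels', 'intrinsics', 'origin', 'orientation']
top [[434.63162874   0.         280.03849106]
 [  0.         434.63162874 200.13699646]
 [  0.           0.           1.        ]] [ 332.87102851   72.14769521 1477.74180009] [ 0.1065759  -0.10386909 -1.56703917] ['pixels', 'intrinsics', 'origin', 'orientation']
```

View pics/scene0.png

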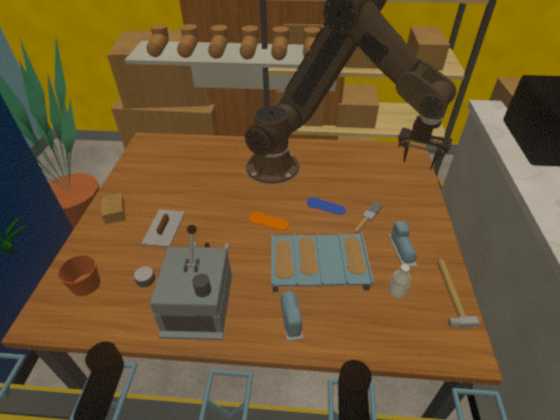

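View pics/top0.png

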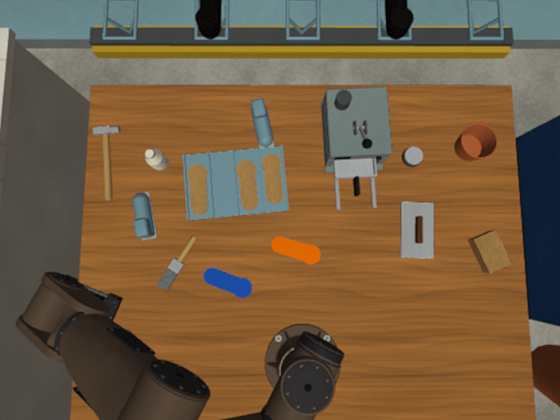

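```bash
cat > h.py <<'E'
from plant import *
import numpy as np, cv2
from scipy.spatial.transform import Rotation as R
from scipy.optimize import least_squares
def snap(n,save=None,crop=None,s=1):
    f=grab_frame(n)
    if save: 
        im=f["pixels"][:,:,::-1]
        if crop: im=im[crop[1]:crop[3],crop[0]:crop[2]]
        cv2.imwrite("pics/"+save,cv2.resize(im,None,fx=s,fy=s,interpolation=cv2.INTER_CUBIC))
    return f
def rm(o):
    o=np.array(o); return R.from_rotvec(o).as_matrix()
def proj(f,P):
    P=np.atleast_2d(P); c=(P-f["origin"])@rm(f["orientation"]); K=f["intrinsics"]
    p=np.c_[c[:,0],-c[:,1],-c[:,2]]@K.T
    return p[:,:2]/p[:,2:]
def unproj(f,uv,z):
    uv=np.atleast_2d(uv); K=f["intrinsics"]
    d=np.c_[uv,np.ones(len(uv))]@np.linalg.inv(K).T*[1,-1,-1]
    d=d@rm(f["orientation"]).T; o=np.array(f["origin"])
    return o+d*((z-o[2])/d[:,2:])
E
python3 - <<'E'
from h import *
f=snap("top","top1.png",(170,70,450,270),2.8); g=snap("scene","scene1.png",(90,180,390,350),2.6)
for n in ["board0","stand","press","plate","tray_handle","clamp_ball","tray_in"]:
  for c,fr in(("top",f),("scene",g)):
    for r in regions_of(n,c)[:5]:
      m=r["pixels"].astype(np.uint8)
      if m.sum()==0: continue
      q=cv2.minAreaRect(np.argwhere(m)[:,::-1].astype(np.float32)); print(n,c,round(r["score"],2),m.sum(),np.round(q[0],1),np.round(q[1],1),round(q[2],1))
E
```

```text
board0 top 0.97 776 [247.6 185.1] [48.4 17.5] 85.8
board0 top 0.79 815 [296.1 249.4] [50.3 19. ] 18.4
board0 top 0.76 800 [227.8 282.8] [49.3 19.3] 18.4
board0 top 0.56 837 [198.2 189.5] [49.3 19.2] 87.1
board0 scene 0.97 605 [355.5 255.5] [38.1 19.1] 84.8
board0 scene 0.96 642 [285.  259.5] [37. 20.] 90.0
board0 scene 0.8 573 [308.6 256.5] [37.3 18.1] 87.5
board0 scene 0.63 424 [269.6 221.3] [40.  12.1] 13.5
board0 scene 0.6 375 [326.1 205.7] [39.3 11. ] 16.3
stand top 0.93 4191 [235.  182.7] [ 66.5 102.1] 84.8
stand top 0.6 692 [261.9 123.6] [47.6 15.6] 77.2
stand scene 0.79 2935 [322.1 262.2] [ 55.6 101. ] 88.7
stand scene 0.39 603 [284.  259.5] [37. 18.] 90.0
press top 0.94 6043 [357.7 147.9] [119.9  68.1] 86.6
press scene 0.69 6755 [192.4 283.5] [ 76.7 116.4] 8.1
plate top 0.88 1807 [417. 230.] [56. 32.] 90.0
plate scene 0.77 1000 [163.2 228.1] [27.3 44.1] 22.5
tray_handle top 0.85 920 [355.  177.5] [37. 42.] 90.0
tray_handle scene 0.28 595 [355.5 255.4] [38. 19.] 84.6
clamp_ball top 0.65 120 [363.5 138.8] [21.4  9.4] 53.1
clamp_ball top 0.58 950 [355.5 177. ] [36. 43.] 90.0
clamp_ball top 0.33 355 [412.5 156.5] [19.8 21.2] 45.0
clamp_ball scene 0.72 160 [191.5 245. ] [38.  7.] 90.0
tray_in top 0.84 935 [355.  177.5] [37. 42.] 90.0
tray_in top 0.74 4130 [234.9 182.6] [ 66.3 102.1] 84.6
tray_in top 0.64 6080 [357.8 147.3] [119.3  68.3] 86.5
```

View pics/top1.png

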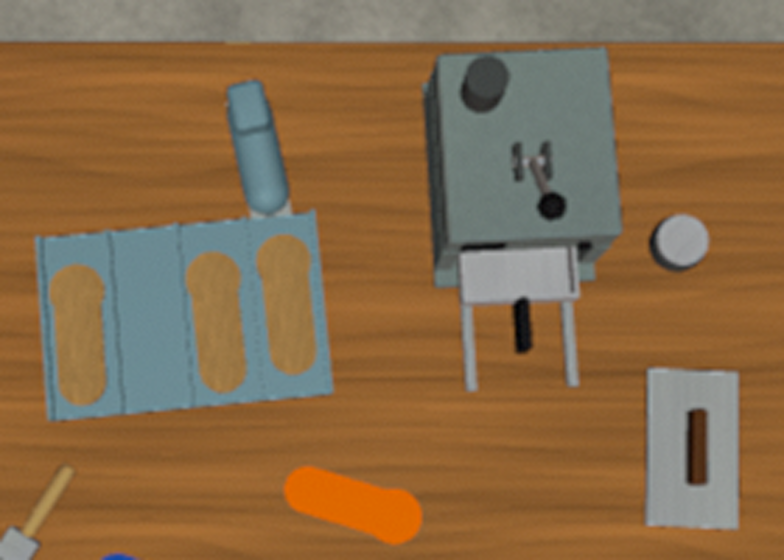

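View pics/scene1.png

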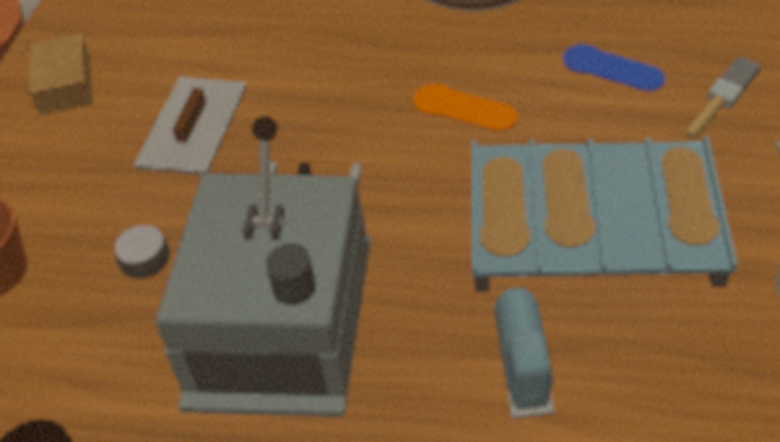

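Run:
```python
from h import *
f=snap("top")
def c(P,z):
    uv=np.array(P)/2.8+[170,70]; return unproj(f,uv,z)
def rect(P,z,nm):
    w=c(P,z); e=[np.linalg.norm(w[i]-w[(i+1)%4]) for i in range(4)]
    d=(w[0]+w[1]-w[2]-w[3]); print(nm,w.mean(0).round(1),np.round(e,0),"x-axis yaw deg",np.degrees(np.arctan2(d[1],d[0])).round(2), "from sides", [np.degrees(np.arctan2(*(w[a]-w[b])[[1,0]])).round(2) for a,b in((0,3),(1,2))])
rect([(40,237),(316,211),(332,394),(50,420)],60,"stand")
rect([(437,56),(606,48),(619,236),(445,248)],160,"press")
rect([(648,368),(738,372),(738,527),(645,526)],8,"plate")
print("handle",c([(522,300),(524,352)],61))
print("ball?",c([(552,205)],170+90))
print("rails",c([(463,250),(578,246),(473,388),(573,384)],20))
print("traytop",c([(461,250),(575,246),(579,296),(463,302)],43))
for r in regions_of("board0","top")[:6]:
    ct,_=cv2.findContours(r["pixels"].astype(np.uint8),0,1); ct=max(ct,key=len)[:,0].astype(float)
    w=unproj(f,ct,59)[:,:2]; m=w.mean(0); u=np.linalg.svd(w-m)[2][0]; u*=np.sign(u[0]); 
    rr=cv2.minAreaRect(w.astype(np.float32)); t=(w-m)@u; print(r["score"],np.round(rr[0],1),np.round(rr[1],1),rr[2], "pca",np.degrees(np.arctan2(u[1],u[0])),"mid",(m+u*(t.max()+t.min())/2).round(1))
```

```text
stand [583.3 220.8  60. ] [331. 221. 331. 220.] x-axis yaw deg 4.85 from sides [np.float64(4.81), np.float64(4.89)]
press [ 757.5 -169.9  160. ] [192. 218. 193. 222.] x-axis yaw deg 1.77 from sides [np.float64(1.55), np.float64(1.99)]
plate [ 430.2 -388.9    8. ] [109. 187. 111. 191.] x-axis yaw deg -2.88 from sides [np.float64(-3.14), np.float64(-2.63)]
handle [[ 600.99214098 -178.16941851   61.        ]
 [ 538.84666192 -179.14279236   61.        ]]
ball? [[ 662.566463   -176.02430914  260.        ]]
rails [[ 670.87519658 -114.6011332    20.        ]
 [ 676.0105147  -255.44362992   20.        ]
 [ 500.89866281 -123.98300229   20.        ]
 [ 505.88686487 -244.60086711   20.        ]]
traytop [[ 665.53999448 -109.24589232   43.        ]
 [ 670.59319315 -246.66134273   43.        ]
 [ 609.33790273 -249.73821077   43.        ]
 [ 601.89395671 -110.65559151   43.        ]]
0.9 [363.3  22.7] [160.8  63.3] 71.65825653076172 pca 72.94254411842533 mid [362.3  23. ]
0.82 [558.5 346. ] [161.9  56.9] 3.3869500160217285 pca 6.266173906546198 mid [559.  344.6]
0.81 [575.2 182.9] [169.2  63.8] 4.24006462097168 pca 5.773024254018118 mid [575.3 181.8]
0.75 [596.9 101.7] [166.4  60.7] 3.57684063911438 pca 6.576006737288036 mid [597.   99.4]
0.59 [259.7 240.8] [163.2  63.5] 66.41627502441406 pca 68.58289131110254 mid [257.5 241.9]
```

```bash
cat >> h.py <<'E'
def st(v=1):
    s=read_state(); M=rm(s["orientation"])
    if v: 
        print("t",round(s["t"],2),"p",s["position"].round(1),"down",M[:,0].round(3),"y",M[:,1].round(3),"z",M[:,2].round(3),"yawz",np.degrees(np.arctan2(M[1,2],M[0,2])).round(2),"F",s["wrist_force"].round(1),"w",round(s["grip_width"],1),"q",s["joint_pos"].round(2))
    return s,M
def plan(target,yaw=None):
    """target TCP world; yaw deg of tool z-axis (jaw). prints level-tool turn about tool x and shift in tool axes after the turn"""
    s,M=st()
    p=s["position"]
    if yaw is None: Md=M
    else:
        a=np.radians(yaw); z=np.array([np.cos(a),np.sin(a),0]); x=np.array([0,0,-1.]); Md=np.c_[x,np.cross(z,x),z]
    rv=R.from_matrix(M.T@Md).as_rotvec()
    print("turn",rv.round(3),"shift after",(Md.T@(np.array(target)-p)).round(1))
E
python3 - <<'E'
from h import *
plan((561,-178.8,150),91.8)
plan((561,-178.8,150),-88.2)
E
```

```text
t 1.0 p [229.4 581.4 214.7] down [ 0.  0. -1.] y [-0.93   0.367 -0.   ] z [0.367 0.93  0.   ] yawz 68.47 F [ 0.1 -1.4 -0. ] w 94.9 q [ 1.09  0.49  1.56 -0.    1.09 -0.11]
turn [-0.407  0.     0.   ] shift after [  64.7 -307.6 -770.3]
t 1.0 p [229.4 581.4 214.7] down [ 0.  0. -1.] y [-0.93   0.367 -0.   ] z [0.367 0.93  0.   ] yawz 68.47 F [ 0.1 -1.4 -0. ] w 94.9 q [ 1.09  0.49  1.56 -0.    1.09 -0.11]
turn [ 2.734  0.    -0.   ] shift after [ 64.7 307.6 770.3]
```

Emit:
step_arm(
  targets=[
    [45,0,0,0,-0.136,0,0],
    [45,0,0,0,-0.136,0,0],
    [45,0,0,0,-0.136,0,0],
    [45,0,-15,-38,0,0,0],
    [45,0,-15,-38,0,0,0],
    [45,0,-15,-38,0,0,0],
    [45,0,-15,-38,0,0,0],
    [45,0,-15,-38,0,0,0],
    [45,0,-15,-38,0,0,0],
    [45,0,-15,-38,0,0,0],
  ],
)

```text
t: 2.0
position: [343.2, 317.5, 214.8]
orientation: [-1.233, 1.193, 1.233]
wrist_force: [0.7, 0.3, 0.3]
grip_width: 43.0
```

Emit:
step_arm(
  targets=[
    [45,0,-16,-38,0,0,0],
    [45,0,-16,-38,0,0,0],
    [45,0,-16,-38,0,0,0],
    [45,0,-16,-38,0,0,0],
    [45,0,-16,-38,0,0,0],
    [45,0,-16,-38,0,0,0],
    [45,0,-16,-38,0,0,0],
    [45,0,-16,-38,0,0,0],
    [45,0,-16,-38,0,0,0],
    [45,0,-16,-38,0,0,0],
  ],
)

```text
t: 3.0
position: [515.5, -57.5, 214.8]
orientation: [-1.233, 1.194, 1.232]
wrist_force: [0.5, 0.3, -0.1]
grip_width: 42.5
```

Run:
```python
from h import *
plan((561,-178.8,150),91.8)
```

```text
t 3.0 p [515.5 -57.5 214.8] down [ 0.  0. -1.] y [-0.999 -0.032 -0.   ] z [-0.032  0.999  0.   ] yawz 91.83 F [ 0.5  0.3 -0.1] w 42.5 q [-0.24  0.34  1.82  0.    0.98 -1.84]
turn [0.001 0.    0.   ] shift after [  64.8  -41.6 -122.7]
```

Emit:
step_arm(
  targets=[
    [45,0,-10,-30,0,0,0],
    [45,0,-10,-30,0,0,0],
    [45,0,-10,-30,0,0,0],
    [45,0,-10,-30,0,0,0],
    [45,20,0,0,0,0,0],
    [45,30,0,0,0,0,0],
    [45,30,0,0,0,0,0],
    [45,0,0,0,0,0,0],
    [45,0,0,0,0,0,0],
    [45,0,0,0,0,0,0],
  ],
)

```text
t: 4.0
position: [559.6, -174.6, 136.2]
orientation: [-1.235, 1.193, 1.231]
wrist_force: [0.5, 0.8, 0.2]
grip_width: 42.5
```

Run:
```python
from h import *
plan((561,-178.8,30),91.8)
snap("scene","s2.png",(90,130,390,320),2.6)
```

```text
t 4.0 p [ 559.6 -174.6  136.2] down [ 0.002 -0.001 -1.   ] y [-0.999 -0.032 -0.002] z [-0.032  0.999 -0.001] yawz 91.85 F [0.5 0.8 0.2] w 42.5 q [-0.42  0.52  1.74  0.    0.87 -2.02]
turn [ 0.001 -0.001  0.002] shift after [106.2  -1.3  -4.2]
```

View pics/s2.png

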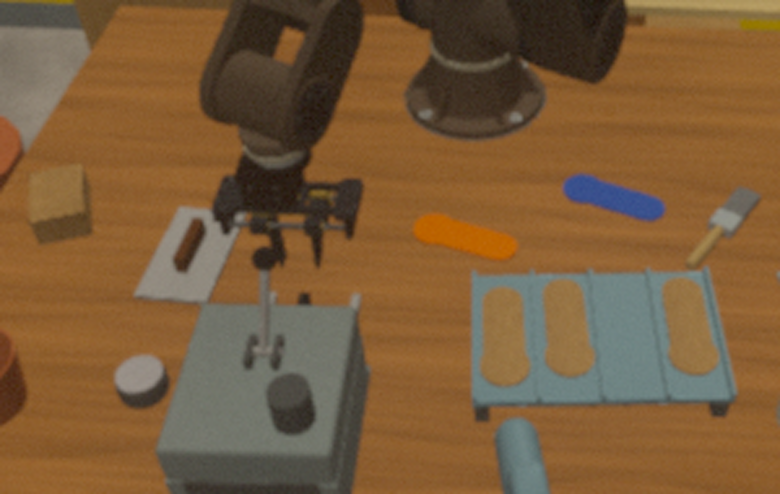

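Emit:
step_arm(
  targets=[
    [45,10,-1,-4,0,0,0],
    [45,25,0,0,0,0,0],
    [45,25,0,0,0,0,0],
    [45,25,0,0,0,0,0],
    [45,20,0,0,0,0,0],
    [0,0,0,0,0,0,0],
    [0,0,0,0,0,0,0],
    [0,0,0,0,0,0,0],
    [0,0,0,0,0,0,0],
    [0,0,0,0,0,0,0],
  ],
)

```text
t: 5.05
position: [562.0, -182.7, 30.9]
orientation: [-1.241, 1.194, 1.226]
wrist_force: [1.5, -29.4, -10.9]
grip_width: 13.9
```

Run:
```python
from h import *
st()
```

```text
t 5.05 p [ 562.  -182.7   30.9] down [ 0.006 -0.006 -1.   ] y [-0.999 -0.033 -0.006] z [-0.033  0.999 -0.007] yawz 91.91 F [  1.5 -29.4 -10.9] w 13.9 q [-0.42  0.68  1.81 -0.01  0.65 -2.02]
```

Emit:
step_arm(
  targets=[
    [0,0,0,-2,0,0,0],
    [0,0,0,-2,0,0,0],
    [0,0,5,0,0,0,0],
    [0,0,10,0,0,0,0],
    [0,0,15,0,0,0,0],
    [0,0,20,0,0,0,0],
    [0,0,20,0,0,0,0],
    [0,0,20,0,0,0,0],
    [0,0,20,0,0,0,0],
    [0,0,0,0,0,0,0],
  ],
)

```text
t: 6.05
position: [449.9, -188.2, 30.8]
orientation: [-1.238, 1.194, 1.228]
wrist_force: [-1.3, -18.3, -1.2]
grip_width: 13.8
```

Run:
```python
from h import *
st()
```

```text
t 6.05 p [ 449.9 -188.2   30.8] down [ 0.004 -0.004 -1.   ] y [-0.999 -0.032 -0.004] z [-0.032  0.999 -0.004] yawz 91.86 F [ -1.3 -18.3  -1.2] w 13.8 q [-0.53  0.59  2.06 -0.    0.49 -2.13]
```

Emit:
step_arm(
  targets=[
    [0,0,0,-1,0,0,0],
    [0,0,0,-1,0,0,0],
    [0,0,15,0,0,0,0],
    [0,0,15,0,0,0,0],
    [0,0,12,0,0,0,0],
    [0,0,10,0,0,0,0],
    [0,0,8,0,0,0,0],
    [0,0,8,0,0,0,0],
    [0,0,0,0,0,0,0],
    [0,0,0,0,0,0,0],
  ],
)

```text
t: 7.05
position: [382.2, -190.0, 29.9]
orientation: [-1.233, 1.194, 1.233]
wrist_force: [0.4, -0.3, -0.0]
grip_width: 0.3
```

Run:
```python
from h import *
st()
```

```text
t 7.05 p [ 382.2 -190.    29.9] down [ 0.  0. -1.] y [-0.999 -0.032 -0.   ] z [-0.032  0.999  0.   ] yawz 91.83 F [ 0.4 -0.3 -0. ] w 0.3 q [-0.62  0.55  2.2   0.    0.39 -2.22]
```

Run:
```python
from h import *
snap("scene","s3.png",(90,130,390,320),2.6)
f=snap("top","t3.png",(300,70,480,270),2.8)
```

```text
(no output)
```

View pics/s3.png

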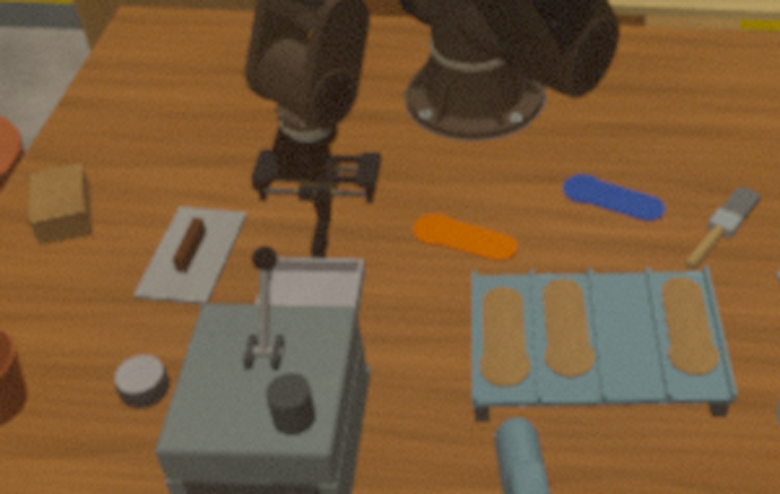

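View pics/t3.png

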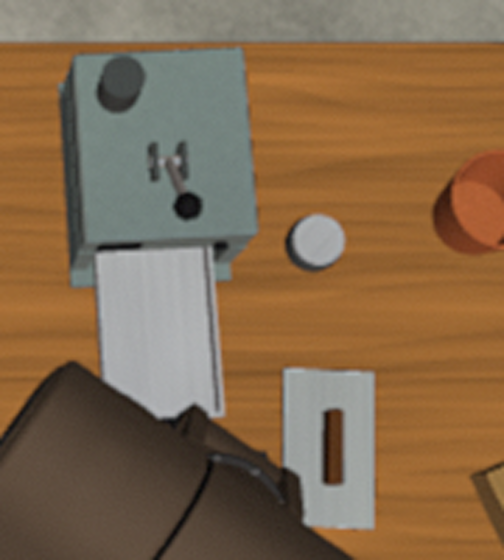

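Run:
```python
from h import *
f=snap("top")
print(unproj(f,np.array([(103,420),(222,413),(97,248),(212,246)])/2.8+[300,70],43))
```

```text
[[ 460.1697909  -113.15826416   43.        ]
 [ 468.63660618 -254.01516013   43.        ]
 [ 668.00284423 -109.28400971   43.        ]
 [ 670.59430169 -247.86588187   43.        ]]
```

Emit:
step_arm(
  targets=[
    [45,-20,0,0,0,0,0],
    [45,-30,0,0,0,0,0],
    [45,-30,0,0,0,0,0],
    [45,-30,0,20,0,0,0],
    [45,-30,0,50,0,0,0],
    [45,0,0,50,0,0,0],
    [45,0,-30,50,0,0,0],
    [45,0,-30,50,0,0,0],
    [45,0,-30,50,0,0,0],
    [45,0,0,0,0,0,0],
  ],
)

```text
t: 8.2
position: [453.6, 58.0, 165.4]
orientation: [-1.237, 1.19, 1.236]
wrist_force: [0.4, -0.9, 0.0]
grip_width: 43.0
```

Run:
```python
from h import *
st()
snap("scene","s4.png",(90,130,390,320),2.6)
f=snap("top","t4.png",(300,70,480,270),2.8)
```

```text
t 8.2 p [453.6  58.  165.4] down [ 0.002  0.001 -1.   ] y [-0.999 -0.037 -0.002] z [-0.037  0.999  0.   ] yawz 92.14 F [ 0.4 -0.9  0. ] w 43.0 q [-0.02  0.32  2.01  0.    0.8  -1.63]
```

View pics/t4.png

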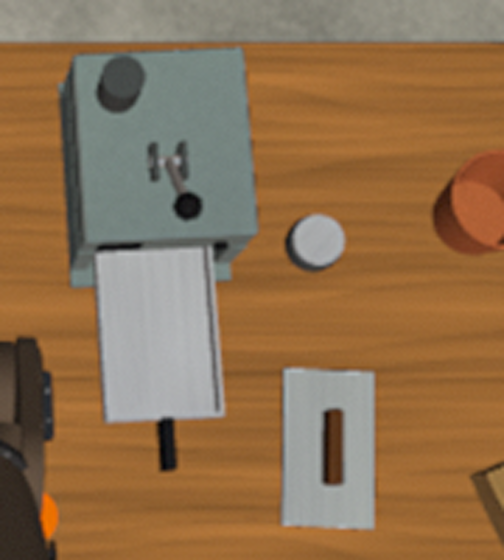

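View pics/s4.png

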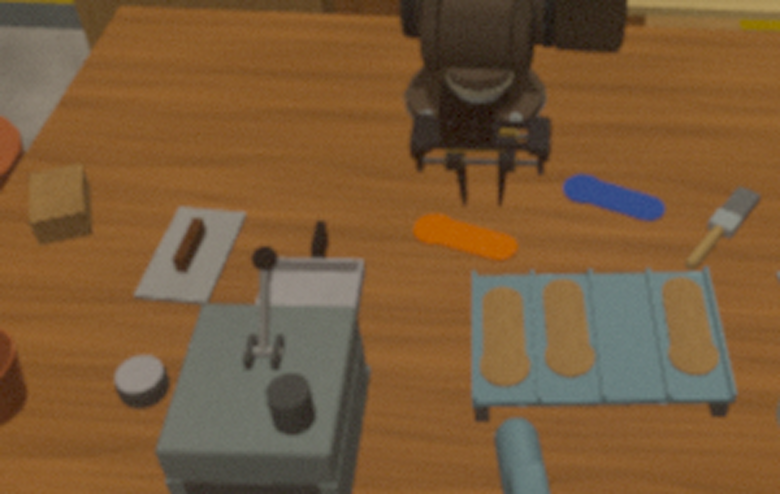

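Run:
```python
from h import *
f=snap("top")
w=unproj(f,np.array([(165.5,419),(168,470)])/2.8+[300,70],61);print(w)
t=w[1]+(w[0]-w[1])*22/62; print(t)
plan((t[0]+6,t[1],30),91.83)
```

```text
[[ 459.82802188 -183.79154563   61.        ]
 [ 400.4548583  -185.32729132   61.        ]]
[ 421.52275505 -184.7823493    61.        ]
t 8.35 p [451.1  53.8 165.1] down [-0.001 -0.    -1.   ] y [-0.999 -0.033  0.001] z [-0.033  0.999  0.   ] yawz 91.9 F [-0.1 -0.4 -0.6] w 42.9 q [-0.03  0.32  2.02 -0.    0.8  -1.63]
turn [ 0.001  0.    -0.001] shift after [ 135.1   31.2 -237.7]
```

Emit:
step_arm(
  targets=[
    [45,0,0,-40,0,0,0],
    [45,0,6,-50,0,0,0],
    [45,0,6,-50,0,0,0],
    [45,0,6,-50,0,0,0],
    [45,20,6,-50,0,0,0],
    [45,20,6,0,0,0,0],
    [45,20,0,0,0,0,0],
    [45,0,0,0,0,0,0],
    [45,0,0,0,0,0,0],
    [45,0,0,0,0,0,0],
  ],
)

```text
t: 9.35
position: [430.0, -182.5, 107.8]
orientation: [-1.234, 1.194, 1.232]
wrist_force: [0.0, -0.4, 0.5]
grip_width: 42.6
```

Run:
```python
from h import *
plan((427,-188.5,30),92.3)
snap("scene","s5.png",(150,120,270,220),5)
```

```text
t 9.35 p [ 430.  -182.5  107.8] down [ 0.001 -0.001 -1.   ] y [-0.999 -0.032 -0.001] z [-0.032  0.999 -0.001] yawz 91.83 F [ 0.  -0.4  0.5] w 42.6 q [-0.54  0.43  2.05  0.    0.66 -2.15]
turn [-0.008 -0.001  0.001] shift after [77.8  3.2 -5.9]
```

View pics/s5.png

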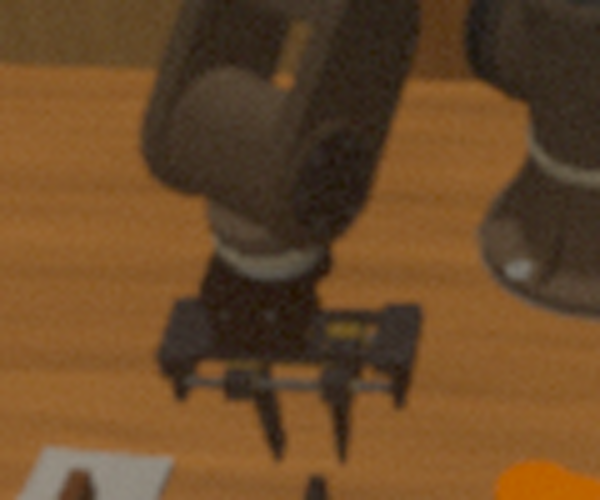

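Run:
```python
from h import *
f=snap("scene"); s,M=st(0); p=s["position"]
for d in(-21.3,21.3,-33,33): print(d,(proj(f,p+M[:,2]*d)-[150,120])*5)
for q in [(400.5,-185.3,61),(421.5,-184.8,61),(459.8,-183.8,61),(400.5,-189.3,61)]: print((proj(f,q)-[150,120])*5)
```

```text
-21.3 [[280.77828989 449.70985518]]
21.3 [[337.1547702  451.29602724]]
-33 [[265.31649832 449.27483225]]
33 [[352.66037873 451.73228298]]
[[320.71540999 467.90466965]]
[[315.83548702 486.81689077]]
[[306.7933257  522.31151668]]
[[315.640653   467.64665966]]
```

Emit:
step_arm(
  targets=[
    [45,10,3,-6,0,0,0],
    [45,20,0,0,0,0,0],
    [45,24,0,0,0,0,0],
    [45,24,0,0,0,0,0],
    [0,0,0,0,0,0,0],
    [0,0,0,0,0,0,0],
    [0,0,0,0,0,0,0],
    [0,0,0,0,0,0,0],
    [0,0,0,0,0,0,0],
    [0,0,0,0,0,0,0],
  ],
)

```text
t: 10.45
position: [428.1, -189.4, 29.9]
orientation: [-1.237, 1.193, 1.23]
wrist_force: [0.7, -7.1, 0.3]
grip_width: 14.0
```

Run:
```python
from h import *
st()
```

```text
t 10.45 p [ 428.1 -189.4   29.9] down [ 0.003 -0.002 -1.   ] y [-0.999 -0.033 -0.003] z [-0.033  0.999 -0.003] yawz 91.91 F [ 0.7 -7.1  0.3] w 14.0 q [-0.56  0.57  2.11 -0.    0.46 -2.16]
```

Emit:
step_arm(
  targets=[
    [0,0,3,-1,0,0,0],
    [0,0,5,0,0,0,0],
    [0,0,5,0,0,0,0],
    [0,0,5,0,0,0,0],
    [0,0,5,0,0,0,0],
    [0,0,5,0,0,0,0],
    [0,0,5,-1,0,0,0],
    [0,0,4,0,0,0,0],
    [0,0,2,0,0,0,0],
    [0,0,0,0,0,0,0],
  ],
)

```text
t: 11.45
position: [388.7, -191.2, 29.6]
orientation: [-1.235, 1.193, 1.232]
wrist_force: [0.0, -0.0, 0.3]
grip_width: 1.7
```

Run:
```python
from h import *
st()
```

```text
t 11.45 p [ 388.7 -191.2   29.6] down [ 0.002 -0.001 -1.   ] y [-0.999 -0.033 -0.001] z [-0.033  0.999 -0.001] yawz 91.9 F [ 0.  -0.   0.3] w 1.7 q [-0.61  0.55  2.19  0.    0.4  -2.21]
```

Emit:
step_arm(
  targets=[
    [45,-20,0,0,0,0,0],
    [45,-30,0,0,0,0,0],
    [45,-30,0,0,0,0,0],
    [45,-30,0,20,0,0,0],
    [45,-30,0,50,0,0,0],
    [45,0,0,50,0,0,0],
    [45,0,-30,50,0,0,0],
    [45,0,-30,50,0,0,0],
    [45,0,-30,50,0,0,0],
    [45,0,0,0,0,0,0],
  ],
)

```text
t: 12.45
position: [459.3, 56.5, 165.2]
orientation: [-1.237, 1.189, 1.235]
wrist_force: [0.2, 0.1, -0.1]
grip_width: 42.8
```

Run:
```python
from h import *
st()
snap("scene","s6.png",(90,130,390,320),2.6)
f=snap("top","t6.png",(300,70,480,270),2.8)
```

```text
t 12.45 p [459.3  56.5 165.2] down [ 0.002  0.    -1.   ] y [-0.999 -0.037 -0.002] z [-0.037  0.999  0.   ] yawz 92.13 F [ 0.2  0.1 -0.1] w 42.8 q [-0.02  0.33  2.    0.    0.81 -1.63]
```

View pics/t6.png

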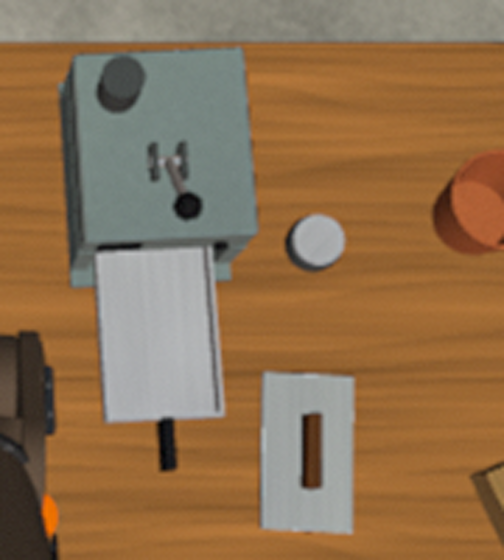

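View pics/s6.png

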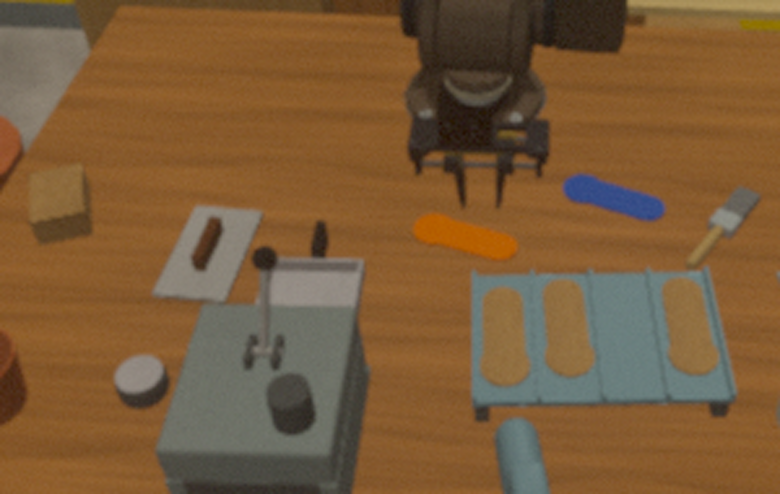

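Run:
```python
from h import *
plan((630,99.5,90),94.85)
```

```text
t 12.55 p [457.2  53.2 164.8] down [-0. -0. -1.] y [-0.999 -0.035  0.   ] z [-0.035  0.999 -0.   ] yawz 92.0 F [-0.9 -0.2 -0.2] w 43.2 q [-0.03  0.33  2.01 -0.    0.81 -1.63]
turn [-0.05 -0.   -0.  ] shift after [  74.8 -176.1   31.5]
```

Emit:
step_arm(
  targets=[
    [0,0,0,0,-0.05,0,0],
    [0,0,-35,6,0,0,0],
    [0,0,-35,6,0,0,0],
    [0,0,-35,7,0,0,0],
    [0,0,-35,6,0,0,0],
    [0,0,-36,6,0,0,0],
    [0,35,0,0,0,0,0],
    [0,40,0,0,0,0,0],
    [0,0,0,0,0,0,0],
    [0,0,0,0,0,0,0],
  ],
)

```text
t: 13.55
position: [630.2, 96.3, 90.4]
orientation: [-1.268, 1.171, 1.269]
wrist_force: [1.1, 0.9, 1.1]
grip_width: 0.3
```

Run:
```python
from h import *
plan((630,99.5,66),94.85)
f=snap("scene","s7.png",(240,190,400,310),4.5)
print((proj(f,read_state()["position"])-[240,190])*4.5)
```

```text
t 13.55 p [630.2  96.3  90.4] down [-0.001 -0.    -1.   ] y [-0.997 -0.08   0.001] z [-0.08   0.997  0.   ] yawz 94.62 F [1.1 0.9 1.1] w 0.3 q [ 0.05  0.65  1.64  0.    0.85 -1.6 ]
turn [-0.004  0.    -0.001] shift after [24.4 -0.1  3.2]
[[188.18398775 308.83182641]]
```

View pics/s7.png

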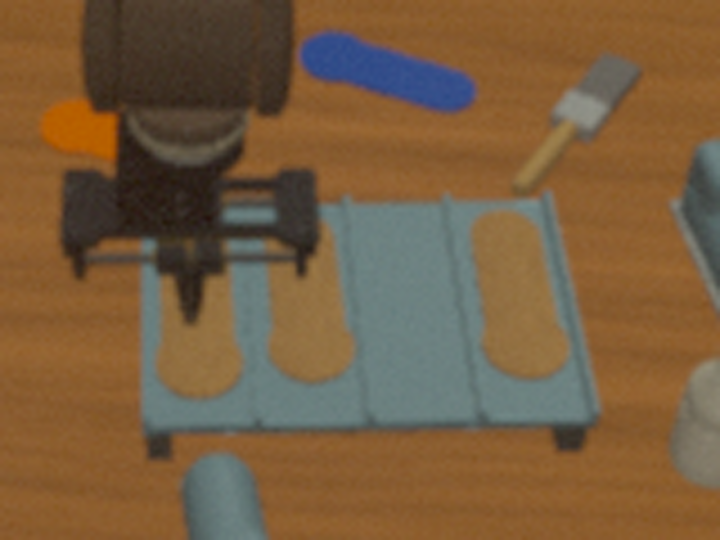

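Run:
```python
from h import *
f=snap("scene")
for P in [(630,96.3,59),(630,99.5,59),(597,96.5,59)]: print((proj(f,P)+[.6,2]-[240,190])*4.5)
for r in regions_of("board0","scene")[:6]:
    m=r["pixels"]; q=cv2.minAreaRect(np.argwhere(m)[:,::-1].astype(np.float32)); c=np.array(q[0]); print(r["score"],(c-[240,190])*4.5,np.array(q[1])*4.5, unproj(f,c-[.6,2],59).round(1))
```

```text
[[190.68515229 344.25342642]]
[[194.87906904 344.49836505]]
[[194.27253455 310.79823673]]
0.84 [517.86886597 294.30745697] [169.89032936  81.88958359] [[561.8 346.9  59. ]]
0.74 [304.60157776 311.10809326] [145.73970222  81.37750053] [[591.  181.7  59. ]]
0.62 [389.04592896  72.64606476] [172.32242775  46.97649193] [[312.7 247.5  59. ]]
0.55 [198.   335.25] [121.5  81. ] [[620.9 101.2  59. ]]
0.53 [ 78.75 130.5 ] [54.  67.5] [[405.3 -17.5  59. ]]
0.39 [366.67446899 329.18719482] [255.43492699 459.3428421 ] [[605.4 229.6  59. ]]
```

Emit:
step_arm(
  targets=[
    [0,5,0,5,0,0,0],
    [0,10,0,0,0,0,0],
    [0,8,0,0,0,0,0],
    [0,4,0,0,0,0,0],
    [0,2,0,0,0,0,0],
    [0,1,0,0,0,0,0],
    [0,1,0,0,0,0,0],
    [0,1,0,0,0,0,0],
    [0,0,0,0,0,0,0],
    [0,0,0,0,0,0,0],
  ],
)

```text
t: 14.7
position: [630.3, 102.8, 59.3]
orientation: [-1.27, 1.168, 1.268]
wrist_force: [-3.1, -0.9, 12.9]
grip_width: 0.3
```

Run:
```python
from h import *
st()
```

```text
t 14.7 p [630.3 102.8  59.3] down [ 0.002  0.    -1.   ] y [-0.997 -0.082 -0.002] z [-0.082  0.997  0.   ] yawz 94.71 F [-3.1 -0.9 12.9] w 0.3 q [ 0.06  0.69  1.66  0.    0.79 -1.59]
```

Emit:
step_arm(
  targets=[
    [0,0,3,0,0,0,0],
    [0,0,6,0,0,0,0],
    [0,0,6,0,0,0,0],
    [0,0,6,0,0,0,0],
    [0,0,6,0,0,0,0],
    [0,0,6,0,0,0,0],
    [0,0,6,0,0,0,0],
    [0,0,6,0,0,0,0],
    [0,0,5,0,0,0,0],
    [0,0,0,0,0,0,0],
  ],
)

```text
t: 15.7
position: [581.0, 98.7, 59.3]
orientation: [-1.271, 1.166, 1.267]
wrist_force: [-0.9, -0.5, 11.5]
grip_width: 0.2
```

Run:
```python
from h import *
st()
f=snap("scene","s8.png",(240,190,400,310),4.5)
```

```text
t 15.7 p [581.   98.7  59.3] down [ 0.004  0.    -1.   ] y [-0.997 -0.082 -0.004] z [-0.082  0.997 -0.   ] yawz 94.71 F [-0.9 -0.5 11.5] w 0.2 q [ 0.06  0.63  1.79  0.    0.71 -1.6 ]
```

View pics/s8.png

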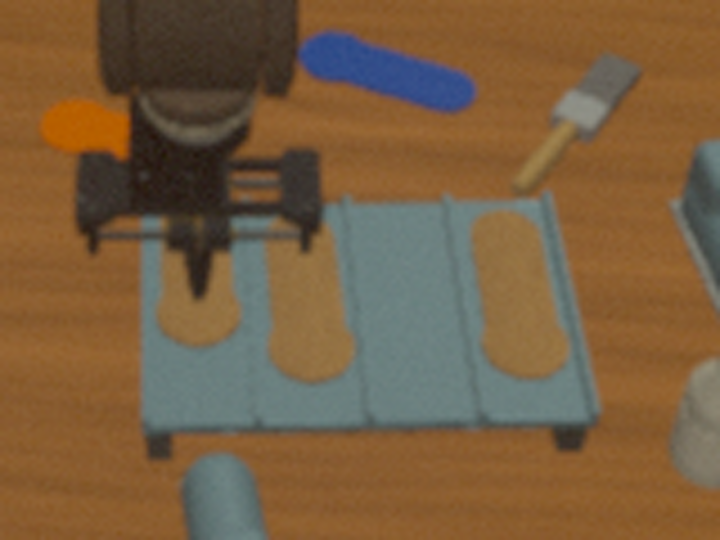

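Run:
```python
from h import *
f=snap("scene")
for p in [(200,397),(198,347),(312,382),(526,379)]: print(unproj(f,np.array(p)/4.5+[240,190]-[.6,2],57))
for p in [(255,428),(368,428),(480,425)]: print("rear edge",unproj(f,np.array(p)/4.5+[240,190]-[.6,2],55))
for p in [(145,203),(345,200),(548,195)]: print("front",unproj(f,np.array(p)/4.5+[240,190]-[.6,2],62))
```

```text
[[677.43537479 106.93734114  57.        ]]
[[630.63986269 101.92335849  57.        ]]
[[657.40745853 189.35013922  57.        ]]
[[642.7544495  348.69392006  57.        ]]
rear edge [[700.89928957 149.02888814  55.        ]]
rear edge [[694.74966031 231.39798396  55.        ]]
rear edge [[685.97367271 313.05645816  55.        ]]
front [[488.69575573  47.71395452  62.        ]]
front [[473.37802538 210.88715735  62.        ]]
front [[455.58781933 376.85781381  62.        ]]
```

Emit:
step_arm(
  targets=[
    [0,0,3,0,0,0,0],
    [0,0,6,0,0,0,0],
    [0,0,6,0,0,0,0],
    [0,0,6,0,0,0,0],
    [0,0,6,0,0,0,0],
    [0,0,6,0,0,0,0],
    [0,0,6,0,0,0,0],
    [0,0,3,0,0,0,0],
    [0,0,0,0,0,0,0],
    [0,0,0,0,0,0,0],
  ],
)

```text
t: 16.8
position: [539.6, 95.2, 59.3]
orientation: [-1.271, 1.166, 1.266]
wrist_force: [-1.0, -0.7, 13.8]
grip_width: 0.9
```

Emit:
step_arm(
  targets=[
    [0,-10,0,0,0,0,0],
    [80,-30,0,0,0,0,0],
    [80,-30,10,0,0,0,0],
    [80,0,30,0,0,0,0],
    [80,0,30,0,0,0,0],
    [80,0,30,0,0,0,0],
    [80,0,0,0,0,0,0],
    [80,0,0,0,0,0,0],
    [80,0,0,0,0,0,0],
    [80,0,0,0,0,0,0],
  ],
)

```text
t: 17.8
position: [439.5, 87.0, 127.6]
orientation: [-1.27, 1.169, 1.269]
wrist_force: [-0.0, 0.1, 0.2]
grip_width: 67.3
```

Run:
```python
from h import *
st()
f=snap("scene","s9.png",(240,170,400,290),4.5)
f=snap("top","t9.png",(170,130,330,260),4.5)
```

```text
t 17.8 p [439.5  87.  127.6] down [ 0.001  0.    -1.   ] y [-0.997 -0.082 -0.001] z [-0.082  0.997  0.   ] yawz 94.71 F [-0.   0.1  0.2] w 67.3 q [ 0.05  0.37  2.08  0.    0.69 -1.61]
```

View pics/s9.png

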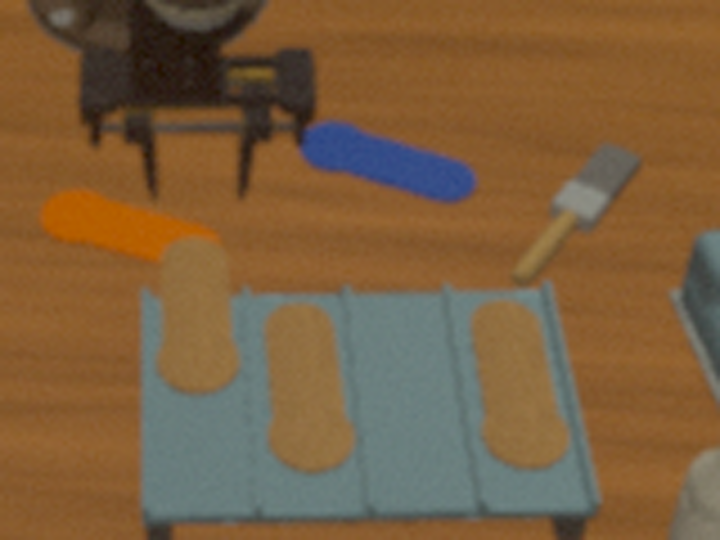

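View pics/t9.png

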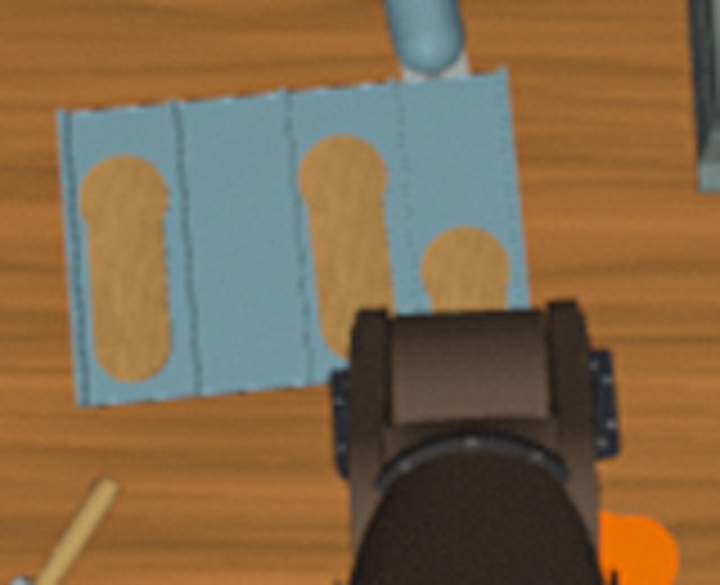

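Run:
```python
from h import *
f=snap("scene")
o=np.array([240,170])
for p in [(194,237),(198,394),(147,291),(247,291)]: print(unproj(f,np.array(p)/4.5+o-[.6,2],58).round(1))
for r in regions_of("board0","scene")[:6]:
    m=r["pixels"]; ct,_=cv2.findContours(m.astype(np.uint8),0,1); w=unproj(f,max(ct,key=len)[:,0].astype(float)-[.6,2],58)[:,:2]
    q=cv2.minAreaRect(w.astype(np.float32)); print(round(r["score"],2),np.round(q[0],1),np.round(q[1],1),round(q[2],1),w.min(0).round(),w.max(0).round())
print((proj(f,read_state()["position"])-o)*4.5)
```

```text
[[417.1  82.4  58. ]]
[[589.1  98.8  58. ]]
[[482.6  48.7  58. ]]
[[476.6 130.7  58. ]]
0.96 [557.9 348.6] [170.1  62.5] 2.1 [473. 316.] [643. 382.]
0.8 [574.3 183.1] [169.3  62.1] 4.7 [489. 147.] [659. 218.]
0.68 [507.6  92.8] [167.6  64.3] 4.2 [423.  58.] [592. 129.]
0.68 [813.2 138.2] [173.5  55.1] 12.2 [727.  98.] [900. 175.]
0.6 [414.   21.3] [146.2  63.8] 70.7 [370. -48.] [448.  97.]
0.48 [660.2 492.2] [ 61.6 147.4] 69.3 [591. 448.] [729. 527.]
[[194.45435266 186.61610721]]
```

Emit:
step_arm(
  targets=[
    [90,0,-10,0,0,0,0],
    [90,10,-10,0,0,0,0],
    [90,20,0,0,0,0,0],
    [90,25,0,0,0,0,0],
    [90,15,0,0,0,0,0],
    [90,6,0,0,0,0,0],
    [90,0,0,0,0,0,0],
    [0,0,0,0,0,0,0],
    [0,0,0,0,0,0,0],
    [0,0,0,0,0,0,0],
  ],
)

```text
t: 19.0
position: [458.8, 88.7, 52.2]
orientation: [-1.27, 1.168, 1.269]
wrist_force: [0.4, 0.8, -0.1]
grip_width: 67.0
```

Emit:
step_arm(
  targets=[
    [0,0,0,0,0,0,0],
    [0,0,0,0,0,0,0],
    [0,0,0,0,0,0,0],
    [0,0,0,0,0,0,0],
    [0,0,0,0,0,0,0],
    [0,0,0,0,0,0,0],
    [0,0,0,0,0,0,0],
    [0,0,0,0,0,0,0],
    [0,0,0,0,0,0,0],
    [0,0,0,0,0,0,0],
  ],
)

```text
t: 20.0
position: [458.6, 88.6, 51.7]
orientation: [-1.27, 1.169, 1.269]
wrist_force: [0.7, 0.0, 2.6]
grip_width: 55.4
```

Run:
```python
from h import *
st()
f=snap("scene","s10.png",(240,170,400,290),4.5)
```

```text
t 20.0 p [458.6  88.6  51.7] down [ 0.  0. -1.] y [-0.997 -0.082 -0.   ] z [-0.082  0.997  0.   ] yawz 94.71 F [0.7 0.  2.6] w 55.4 q [ 0.05  0.53  2.1   0.    0.51 -1.6 ]
```

View pics/s10.png

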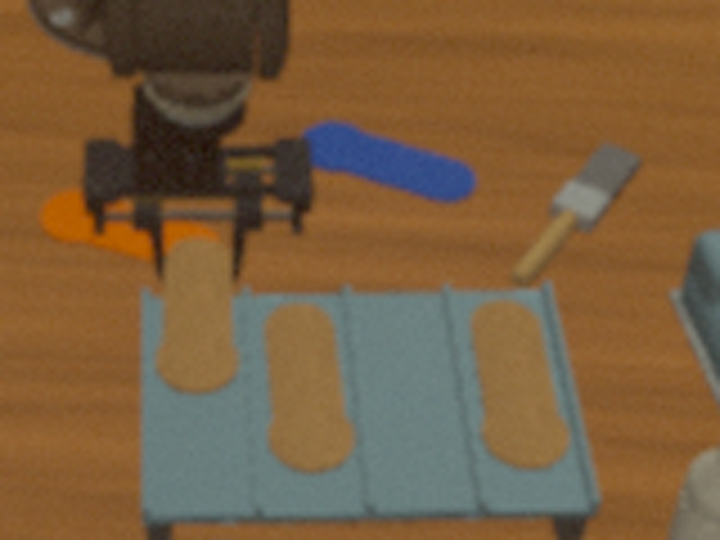

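Board gripped (55.4 mm ≈ 56). Lift slowly and check.

Emit:
step_arm(
  targets=[
    [0,-3,0,0,0,0,0],
    [0,-5,0,0,0,0,0],
    [0,-8,0,0,0,0,0],
    [0,-10,0,0,0,0,0],
    [0,-10,0,0,0,0,0],
    [0,-10,0,0,0,0,0],
    [0,-10,0,0,0,0,0],
    [0,-10,0,0,0,0,0],
    [0,0,0,0,0,0,0],
    [0,0,0,0,0,0,0],
  ],
)

```text
t: 21.05
position: [458.5, 88.6, 117.8]
orientation: [-1.27, 1.169, 1.269]
wrist_force: [-0.5, -0.1, -0.7]
grip_width: 55.6
```

Run:
```python
from h import *
plan((533,-185.5,130),92.2)
f=snap("scene","s11.png",(240,170,400,290),4.5)
```

```text
t 21.05 p [458.5  88.6 117.8] down [ 0.  0. -1.] y [-0.997 -0.082 -0.   ] z [-0.082  0.997  0.   ] yawz 94.71 F [-0.5 -0.1 -0.7] w 55.6 q [ 0.05  0.41  2.04  0.    0.69 -1.6 ]
turn [0.044 0.    0.   ] shift after [ -12.2  -63.9 -276.8]
```

View pics/s11.png

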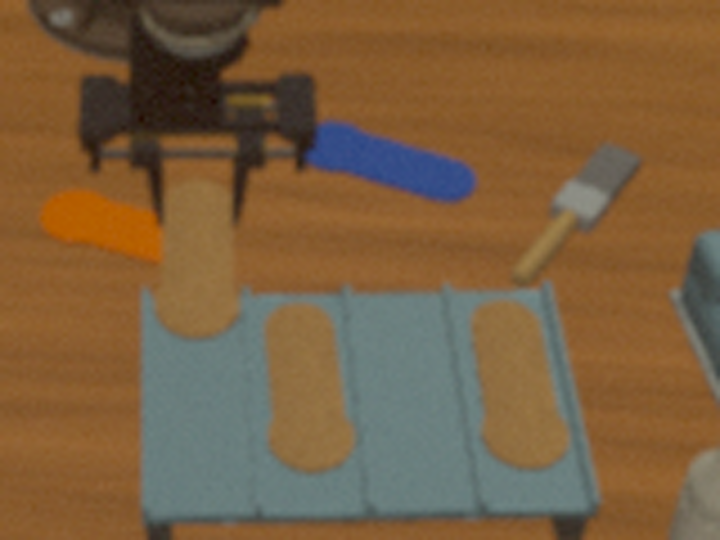

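Emit:
step_arm(
  targets=[
    [0,0,0,0,0.044,0,0],
    [0,0,0,-15,0,0,0],
    [0,0,-1,-30,0,0,0],
    [0,0,-1,-35,0,0,0],
    [0,0,-1,-35,0,0,0],
    [0,0,-1,-35,0,0,0],
    [0,0,-1,-35,0,0,0],
    [0,0,-1,-35,0,0,0],
    [0,0,-1,-35,0,0,0],
    [0,0,-1,-20,0,0,0],
  ],
)

```text
t: 22.1
position: [476.9, -188.1, 117.0]
orientation: [-1.236, 1.192, 1.237]
wrist_force: [0.9, -0.3, -0.3]
grip_width: 55.3
```

Emit:
step_arm(
  targets=[
    [0,10,0,0,0,0,0],
    [0,20,0,0,0,0,0],
    [0,15,0,0,0,0,0],
    [0,0,-10,0,0,0,0],
    [0,0,-20,0,0,0,0],
    [0,0,-15,0,0,0,0],
    [0,0,0,0,0,0,0],
    [0,0,0,0,0,0,0],
    [0,0,0,0,0,0,0],
    [0,0,0,0,0,0,0],
  ],
)

```text
t: 23.1
position: [521.5, -184.0, 72.8]
orientation: [-1.237, 1.191, 1.237]
wrist_force: [0.8, -0.3, -0.5]
grip_width: 55.7
```

Run:
```python
from h import *
plan((517,-186.5,23),92.2)
f=snap("scene","s12.png",(140,160,280,280),4.5)
```

```text
t 23.1 p [ 521.5 -184.    72.8] down [-0.  0. -1.] y [-0.999 -0.038  0.   ] z [-0.038  0.999  0.   ] yawz 92.18 F [ 0.8 -0.3 -0.5] w 55.7 q [-0.46  0.58  1.87  0.    0.69 -2.07]
turn [-0.  0. -0.] shift after [49.8  4.6 -2.3]
```

View pics/s12.png

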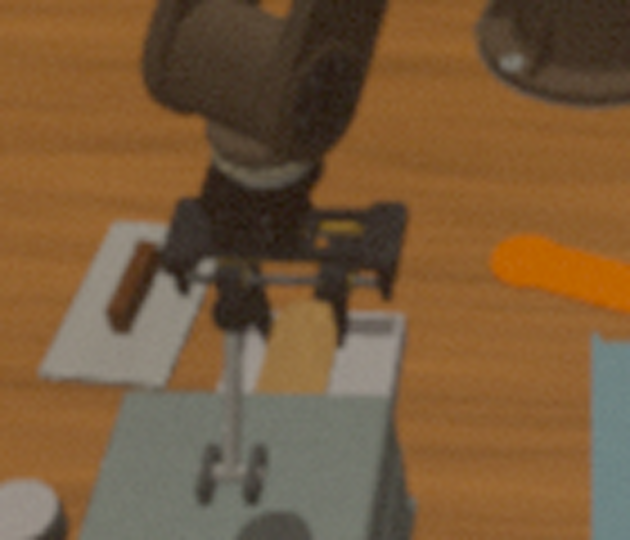

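Emit:
step_arm(
  targets=[
    [0,15,4,-2,0,0,0],
    [0,15,0,0,0,0,0],
    [0,12,0,0,0,0,0],
    [0,7,0,0,0,0,0],
    [0,2,0,0,0,0,0],
    [0,0,0,0,0,0,0],
    [68,0,0,0,0,0,0],
    [68,0,0,0,0,0,0],
    [68,0,0,0,0,0,0],
    [68,0,0,0,0,0,0],
  ],
)

```text
t: 24.15
position: [518.2, -186.3, 21.9]
orientation: [-1.238, 1.191, 1.237]
wrist_force: [-0.2, 0.1, 0.1]
grip_width: 64.8
```

Run:
```python
from h import *
st()
```

```text
t 24.15 p [ 518.2 -186.3   21.9] down [ 0. -0. -1.] y [-0.999 -0.038 -0.   ] z [-0.038  0.999 -0.   ] yawz 92.19 F [-0.2  0.1  0.1] w 64.8 q [-0.47  0.66  1.91  0.    0.58 -2.07]
```

Emit:
step_arm(
  targets=[
    [68,-10,0,0,0,0,0],
    [68,-30,0,0,0,0,0],
    [68,-40,0,0,0,0,0],
    [68,-40,10,0,0,0,0],
    [60,0,10,20,0,0,0],
    [50,0,0,40,0,0,0],
    [30,0,0,40,0,0,0],
    [0,0,0,40,0,0,0],
    [0,0,0,40,0,0,0],
    [0,0,0,40,0,0,0],
  ],
)

```text
t: 25.15
position: [489.4, 34.3, 142.5]
orientation: [-1.238, 1.19, 1.236]
wrist_force: [1.0, -0.8, 0.3]
grip_width: 22.5
```

Run:
```python
from h import *
st()
f=snap("scene","s13.png",(140,160,280,280),4.5)
f=snap("top","t13.png",(320,130,460,250),4.5)
```

```text
t 25.15 p [489.4  34.3 142.5] down [ 0.001  0.    -1.   ] y [-0.999 -0.038 -0.001] z [-0.038  0.999 -0.   ] yawz 92.18 F [ 1.  -0.8  0.3] w 22.5 q [-0.06  0.4   1.96  0.    0.78 -1.67]
```

View pics/s13.png

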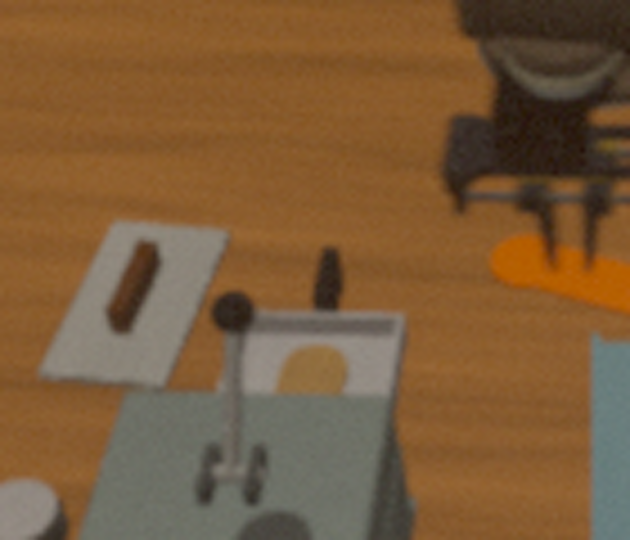

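View pics/t13.png

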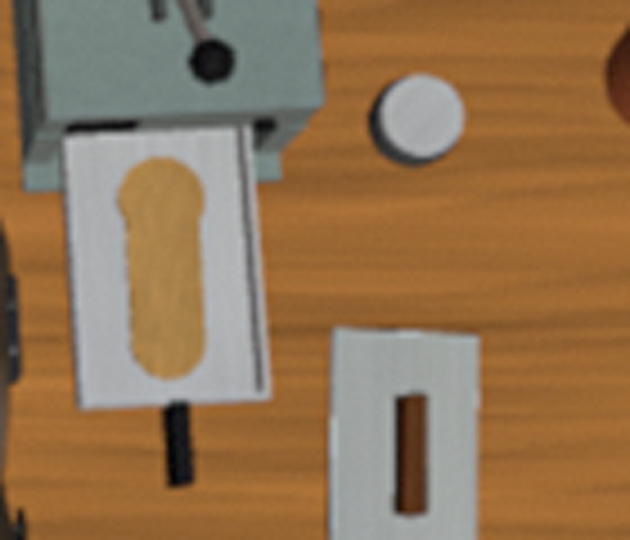

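Run:
```python
from h import *
plan((609,186,90),94.85)
```

```text
t 25.25 p [489.1  36.3 142.5] down [ 0.001  0.    -1.   ] y [-0.999 -0.042 -0.001] z [-0.042  0.999  0.   ] yawz 92.41 F [ 0.5 -0.8  1.4] w 14.4 q [-0.06  0.4   1.96  0.    0.78 -1.67]
turn [-0.043  0.     0.001] shift after [  52.5 -132.1  139.1]
```

Emit:
step_arm(
  targets=[
    [0,0,0,0,-0.046,0,0],
    [0,0,-20,35,0,0,0],
    [0,0,-35,35,0,0,0],
    [0,0,-38,35,0,0,0],
    [0,0,-39,34,0,0,0],
    [0,30,0,0,0,0,0],
    [0,20,0,0,0,0,0],
    [0,0,0,0,0,0,0],
    [0,0,0,0,0,0,0],
    [0,0,0,0,0,0,0],
  ],
)

```text
t: 26.25
position: [607.8, 179.5, 93.3]
orientation: [-1.271, 1.167, 1.269]
wrist_force: [-0.2, -0.3, -0.9]
grip_width: 0.3
```

Run:
```python
from h import *
plan((609,186,64),94.85)
f=snap("scene","s14.png",(240,190,400,310),4.5)
print((proj(f,(609,186,59))+[.6,2]-[240,190])*4.5)
```

```text
t 26.25 p [607.8 179.5  93.3] down [ 0.002  0.    -1.   ] y [-0.996 -0.084 -0.002] z [-0.084  0.997  0.   ] yawz 94.79 F [-0.2 -0.3 -0.9] w 0.3 q [ 0.18  0.64  1.65  0.    0.85 -1.47]
turn [-0.001  0.     0.002] shift after [29.3 -1.7  6.3]
[[309.54081747 329.5468185 ]]
```

View pics/s14.png

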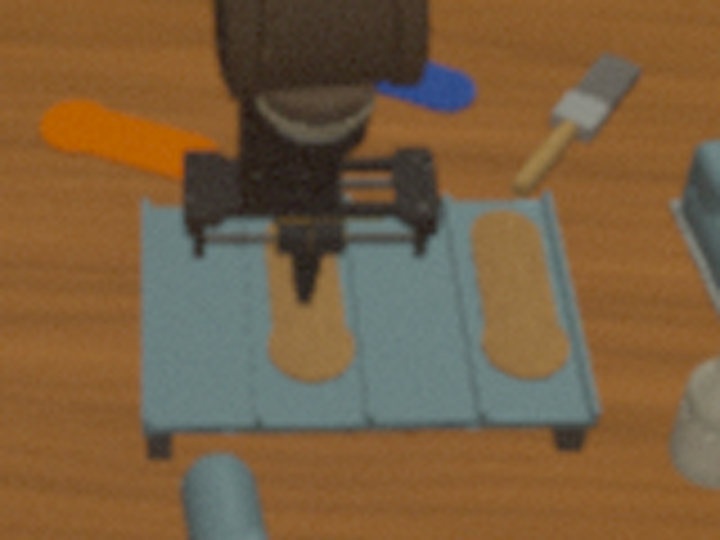

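Emit:
step_arm(
  targets=[
    [0,5,-1,5,0,0,0],
    [0,10,0,1,0,0,0],
    [0,10,0,0,0,0,0],
    [0,4,0,0,0,0,0],
    [0,2,0,0,0,0,0],
    [0,1,0,0,0,0,0],
    [0,1,0,0,0,0,0],
    [0,1,0,0,0,0,0],
    [0,0,0,0,0,0,0],
    [0,0,0,0,0,0,0],
  ],
)

```text
t: 27.3
position: [608.1, 186.0, 59.3]
orientation: [-1.272, 1.167, 1.27]
wrist_force: [-4.0, -1.0, 12.9]
grip_width: 0.5
```

Run:
```python
from h import *
st()
```

```text
t 27.3 p [608.1 186.   59.3] down [ 0.002  0.    -1.   ] y [-0.996 -0.084 -0.002] z [-0.084  0.996  0.   ] yawz 94.83 F [-4.  -1.  12.9] w 0.5 q [ 0.19  0.68  1.67  0.    0.79 -1.46]
```

Emit:
step_arm(
  targets=[
    [0,0,3,0,0,0,0],
    [0,0,9,0,0,0,0],
    [0,0,9,0,0,0,0],
    [0,0,9,0,0,0,0],
    [0,0,9,0,0,0,0],
    [0,0,9,0,0,0,0],
    [0,0,9,0,0,0,0],
    [0,0,9,0,0,0,0],
    [0,0,9,0,0,0,0],
    [0,0,3,0,0,0,0],
  ],
)

```text
t: 28.3
position: [531.1, 179.7, 59.3]
orientation: [-1.273, 1.164, 1.268]
wrist_force: [2.8, 0.9, 8.8]
grip_width: 0.4
```

Emit:
step_arm(
  targets=[
    [0,0,0,0,0,0,0],
    [0,-10,0,0,0,0,0],
    [90,-30,0,0,0,0,0],
    [90,-30,10,0,0,0,0],
    [90,0,30,0,0,0,0],
    [90,0,30,0,0,0,0],
    [90,0,30,0,0,0,0],
    [90,0,0,0,0,0,0],
    [90,0,0,0,0,0,0],
    [90,0,0,0,0,0,0],
  ],
)

```text
t: 29.3
position: [431.5, 171.1, 128.0]
orientation: [-1.271, 1.167, 1.27]
wrist_force: [-0.2, 0.1, 0.3]
grip_width: 59.2
```

```bash
cat >> h.py <<'E'
def heel(f,p_heel,p_toe,p_e1,p_e2,o,s=4.5):
    g=lambda p,z=58: unproj(f,np.array(p)/s+o-[.6,2],z)[0]
    h,t,a,b=map(g,(p_heel,p_toe,p_e1,p_e2)); u=(t-h)/np.linalg.norm(t-h); n=np.array([-(b-a)[1],(b-a)[0],0]); n/=np.linalg.norm(n)
    print("heel",h.round(1),"toe",t.round(1),"len",np.linalg.norm(t-h).round(1),"yaw",np.degrees(np.arctan2(u[1],u[0])).round(1),"overhang",abs((h-a)@n).round(1),"grip",(t-u*130).round(1),(h+u*40).round(1))
E
python3 - <<'E'
from h import *
st()
f=snap("scene","s15.png",(240,170,400,290),4.5)
E
```

```text
t 29.3 p [431.5 171.1 128. ] down [ 0.001  0.    -1.   ] y [-0.996 -0.084 -0.001] z [-0.084  0.996  0.   ] yawz 94.82 F [-0.2  0.1  0.3] w 59.2 q [ 0.24  0.39  2.04  0.    0.71 -1.42]
```

View pics/s15.png

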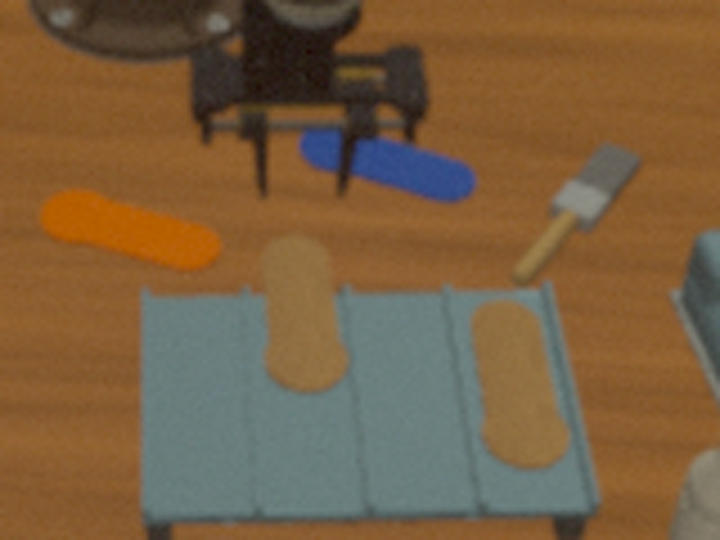

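Run:
```python
from h import *
f=snap("scene")
heel(f,(295,235),(308,392),(245,291),(345,291),np.array([240,170]))
s,M=st(0);print((proj(f,s["position"])+[.6,2]-[240,170])*4.5)
plan((452.5,172,52),94.85)
```

```text
heel [408.5 167.8  58. ] toe [580.8 184.   58. ] len 173.1 yaw 5.4 overhang 65.2 grip [451.4 171.8  58. ] [448.3 171.5  58. ]
[[301.06544951 194.15869648]]
t 29.4 p [431.2 171.  127.6] down [ 0.001  0.    -1.   ] y [-0.996 -0.084 -0.001] z [-0.084  0.996  0.   ] yawz 94.81 F [ 0.7 -0.5 -0.7] w 67.0 q [ 0.24  0.39  2.04  0.    0.71 -1.42]
turn [-0.001  0.     0.001] shift after [ 75.6 -21.3  -0.8]
```

Emit:
step_arm(
  targets=[
    [90,0,-10,0,0,0,0],
    [90,10,-10,0,0,0,0],
    [90,20,0,0,0,0,0],
    [90,25,0,0,0,0,0],
    [90,15,0,0,0,0,0],
    [90,6,0,0,0,0,0],
    [90,0,0,0,0,0,0],
    [0,0,0,0,0,0,0],
    [0,0,0,0,0,0,0],
    [0,0,0,0,0,0,0],
  ],
)

```text
t: 30.4
position: [450.5, 172.8, 52.2]
orientation: [-1.271, 1.167, 1.27]
wrist_force: [0.6, 0.3, 0.9]
grip_width: 66.9
```

Emit:
step_arm(
  targets=[
    [0,0,0,0,0,0,0],
    [0,0,0,0,0,0,0],
    [0,0,0,0,0,0,0],
    [0,0,0,0,0,0,0],
    [0,0,0,0,0,0,0],
    [0,0,0,0,0,0,0],
    [0,0,0,0,0,0,0],
    [0,0,0,0,0,0,0],
    [0,0,0,0,0,0,0],
    [0,0,0,0,0,0,0],
  ],
)

```text
t: 31.4
position: [450.3, 172.7, 51.7]
orientation: [-1.271, 1.168, 1.271]
wrist_force: [0.1, 0.2, 1.6]
grip_width: 55.5
```

Run:
```python
from h import *
st()
```

```text
t 31.4 p [450.3 172.7  51.7] down [ 0.  0. -1.] y [-0.996 -0.084 -0.   ] z [-0.084  0.996  0.   ] yawz 94.83 F [0.1 0.2 1.6] w 55.5 q [ 0.23  0.54  2.06  0.    0.54 -1.43]
```

Emit:
step_arm(
  targets=[
    [0,-3,0,0,0,0,0],
    [0,-5,0,0,0,0,0],
    [0,-8,0,0,0,0,0],
    [0,-10,0,0,0,0,0],
    [0,-15,0,0,0,0,0],
    [0,-15,0,0,0.046,0,0],
    [0,-10,0,-15,0,0,0],
    [0,0,-2,-30,0,0,0],
    [0,0,-3,-35,0,0,0],
    [0,0,-3,-35,0,0,0],
  ],
)

```text
t: 32.4
position: [462.6, 57.1, 118.6]
orientation: [-1.238, 1.19, 1.237]
wrist_force: [0.3, -0.3, -0.7]
grip_width: 55.4
```

Emit:
step_arm(
  targets=[
    [0,0,-3,-35,0,0,0],
    [0,0,-3,-35,0,0,0],
    [0,0,-3,-35,0,0,0],
    [0,0,-3,-35,0,0,0],
    [0,0,-3,-35,0,0,0],
    [0,0,-3,-35,0,0,0],
    [0,0,-2,-30,0,0,0],
    [0,0,0,-5,0,0,0],
    [0,0,0,0,0,0,0],
    [0,0,0,0,0,0,0],
  ],
)

```text
t: 33.4
position: [491.6, -185.2, 117.9]
orientation: [-1.237, 1.191, 1.238]
wrist_force: [-0.6, 0.5, -0.5]
grip_width: 55.5
```

Run:
```python
from h import *
plan((518,-186.5,70),92.2)
f=snap("scene","s16.png",(140,160,280,280),4.5)
```

```text
t 33.4 p [ 491.6 -185.2  117.9] down [-0.  0. -1.] y [-0.999 -0.038  0.   ] z [-0.038  0.999  0.   ] yawz 92.2 F [-0.6  0.5 -0.5] w 55.5 q [-0.49  0.48  1.91  0.    0.76 -2.1 ]
turn [ 0.  0. -0.] shift after [ 47.9 -26.3  -2.3]
```

View pics/s16.png

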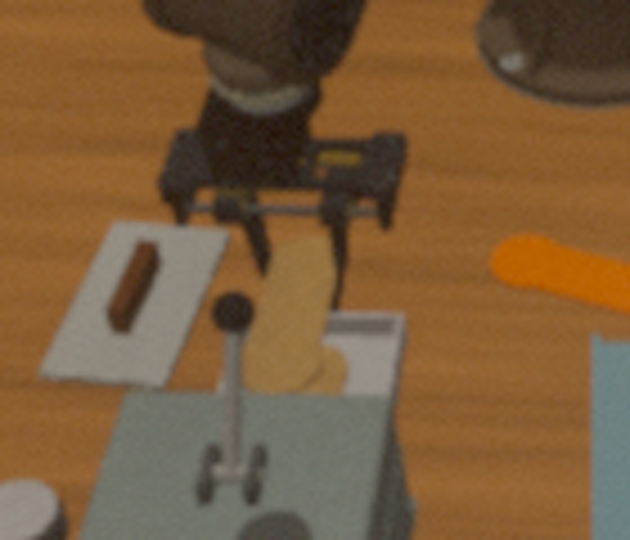

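Emit:
step_arm(
  targets=[
    [0,10,0,-1,0,0,0],
    [0,20,0,-1,0,0,0],
    [0,15,0,0,0,0,0],
    [0,3,-8,0,0,0,0],
    [0,0,-12,0,0,0,0],
    [0,5,-6,0,0,0,0],
    [0,15,0,0,0,0,0],
    [0,15,0,0,0,0,0],
    [0,9,0,0,0,0,0],
    [0,0,0,0,0,0,0],
  ],
)

```text
t: 34.45
position: [518.2, -186.8, 25.0]
orientation: [-1.237, 1.191, 1.238]
wrist_force: [0.1, 0.2, -0.1]
grip_width: 55.8
```

Run:
```python
from h import *
plan((518,-186.5,25.5),92.2)
```

```text
t 34.45 p [ 518.2 -186.8   25. ] down [-0.  0. -1.] y [-0.999 -0.038  0.   ] z [-0.038  0.999  0.   ] yawz 92.2 F [ 0.1  0.2 -0.1] w 55.8 q [-0.47  0.65  1.9   0.    0.59 -2.08]
turn [-0.  0. -0.] shift after [-0.5  0.2  0.3]
```

Emit:
step_arm(
  targets=[
    [0,0,0,0,0,0,0],
    [68,0,0,0,0,0,0],
    [68,0,0,0,0,0,0],
    [68,0,0,0,0,0,0],
    [68,0,0,0,0,0,0],
    [68,-10,0,0,0,0,0],
    [68,-30,0,0,0,0,0],
    [68,-40,0,0,0,0,0],
    [60,-40,10,0,0,0,0],
    [60,0,10,20,0,0,0],
  ],
)

```text
t: 35.45
position: [499.1, -169.6, 150.8]
orientation: [-1.243, 1.189, 1.229]
wrist_force: [-0.2, 0.5, -1.3]
grip_width: 58.2
```

Emit:
step_arm(
  targets=[
    [0,0,0,40,0,0,0],
    [0,0,0,40,0,0,0],
    [0,0,-5,40,0,0,0],
    [0,0,-5,40,0,0,0],
    [0,0,-5,40,0,0,0],
    [0,0,-5,40,0,0,0],
    [0,0,-10,40,0,0,0],
    [0,0,-10,40,0,0,0],
    [0,0,-10,40,-0.046,0,0],
    [0,0,0,0,0,0,0],
  ],
)

```text
t: 36.45
position: [533.9, 197.7, 146.3]
orientation: [-1.275, 1.164, 1.274]
wrist_force: [-0.1, -0.9, 0.1]
grip_width: 0.4
```

Run:
```python
from h import *
plan((596,352.5,92),94.85)
f=snap("scene","s17.png",(140,160,280,280),4.5)
f=snap("top","t17.png",(320,130,460,250),4.5)
```

```text
t 36.45 p [533.9 197.7 146.3] down [ 0.002  0.001 -1.   ] y [-0.996 -0.089 -0.002] z [-0.089  0.996  0.001] yawz 95.11 F [-0.1 -0.9  0.1] w 0.4 q [ 0.24  0.49  1.77  0.    0.88 -1.42]
turn [0.005 0.001 0.002] shift after [ 54.3 -74.9 149. ]
```

View pics/t17.png

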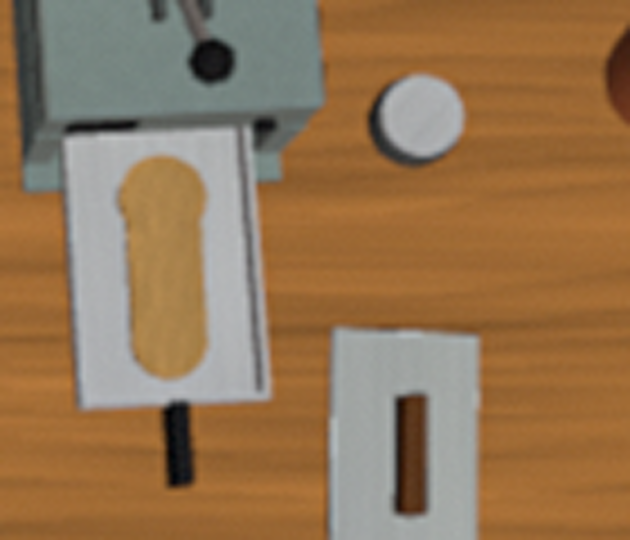

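View pics/s17.png

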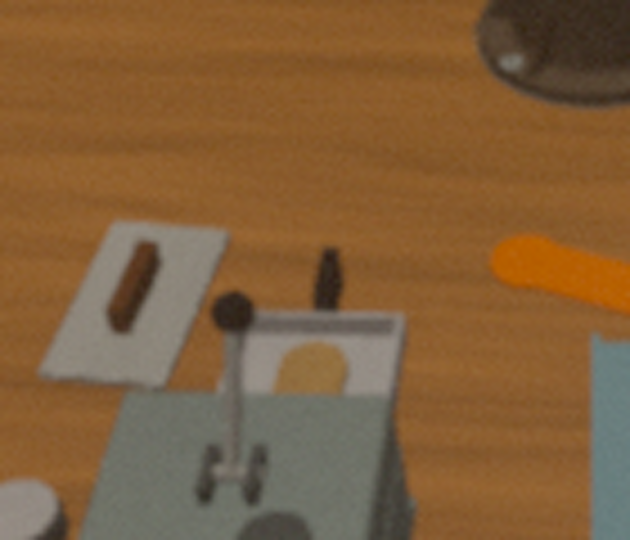

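Emit:
step_arm(
  targets=[
    [0,0,-10,30,0,0,0],
    [0,0,-15,30,0,0,0],
    [0,0,-15,30,0,0,0],
    [0,0,-15,30,0,0,0],
    [0,0,-17,27,0,0,0],
    [0,30,0,0,0,0,0],
    [0,22,0,0,0,0,0],
    [0,0,0,0,0,0,0],
    [0,0,0,0,0,0,0],
    [0,0,0,0,0,0,0],
  ],
)

```text
t: 37.55
position: [593.6, 345.9, 95.4]
orientation: [-1.271, 1.167, 1.269]
wrist_force: [-0.5, 0.9, 0.5]
grip_width: 0.3
```

Run:
```python
from h import *
plan((594,351,59),94.85)
f=snap("scene","s18.png",(240,190,400,310),4.5)
print((proj(f,(594,351,59))+[.6,2]-[240,190])*4.5)
```

```text
t 37.55 p [593.6 345.9  95.4] down [ 0.002  0.001 -1.   ] y [-0.997 -0.083 -0.002] z [-0.083  0.997  0.001] yawz 94.77 F [-0.5  0.9  0.5] w 0.3 q [ 0.43  0.7   1.51  0.    0.93 -1.22]
turn [-0.001  0.001  0.002] shift after [36.4 -0.8  5. ]
[[525.63185642 326.71872026]]
```

View pics/s18.png

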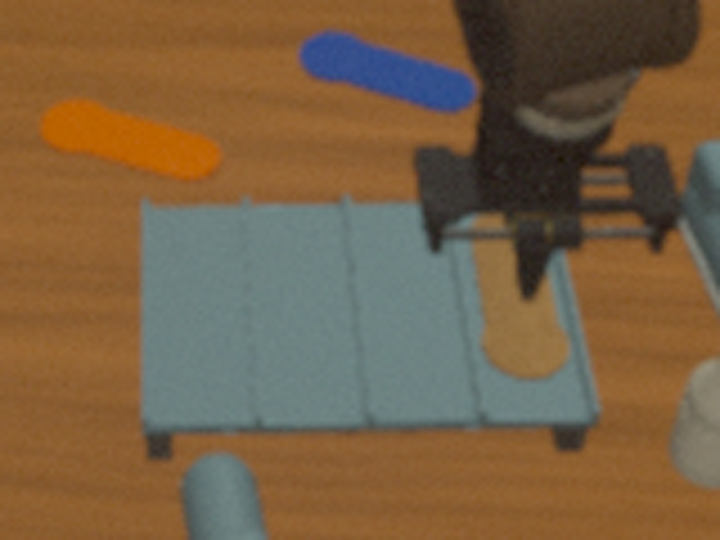

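Emit:
step_arm(
  targets=[
    [0,7,0,3,0,0,0],
    [0,10,0,0,0,0,0],
    [0,10,0,0,0,0,0],
    [0,4,0,0,0,0,0],
    [0,2,0,0,0,0,0],
    [0,1,0,0,0,0,0],
    [0,1,0,0,0,0,0],
    [0,1,0,0,0,0,0],
    [0,0,0,0,0,0,0],
    [0,0,0,0,0,0,0],
  ],
)

```text
t: 38.6
position: [593.0, 349.6, 59.3]
orientation: [-1.271, 1.166, 1.27]
wrist_force: [-2.2, -1.3, 10.1]
grip_width: 0.3
```

Run:
```python
from h import *
st()
```

```text
t 38.6 p [593.  349.6  59.3] down [ 0.002  0.001 -1.   ] y [-0.996 -0.084 -0.002] z [-0.084  0.996  0.001] yawz 94.83 F [-2.2 -1.3 10.1] w 0.3 q [ 0.44  0.74  1.52  0.    0.87 -1.22]
```

Emit:
step_arm(
  targets=[
    [0,0,3,0,0,0,0],
    [0,0,9,0,0,0,0],
    [0,0,9,0,0,0,0],
    [0,0,9,0,0,0,0],
    [0,0,9,0,0,0,0],
    [0,0,9,0,0,0,0],
    [0,0,9,0,0,0,0],
    [0,0,9,0,0,0,0],
    [0,0,8,0,0,0,0],
    [0,0,3,0,0,0,0],
  ],
)

```text
t: 39.6
position: [516.7, 343.5, 59.3]
orientation: [-1.272, 1.164, 1.269]
wrist_force: [1.5, 0.0, 7.4]
grip_width: 0.6
```

Emit:
step_arm(
  targets=[
    [0,0,0,0,0,0,0],
    [0,-10,0,0,0,0,0],
    [90,-30,0,0,0,0,0],
    [90,-30,10,0,0,0,0],
    [90,0,30,0,0,0,0],
    [90,0,30,0,0,0,0],
    [90,0,30,0,0,0,0],
    [90,0,0,0,0,0,0],
    [90,0,0,0,0,0,0],
    [90,0,0,0,0,0,0],
  ],
)

```text
t: 40.6
position: [417.3, 334.8, 128.0]
orientation: [-1.271, 1.167, 1.27]
wrist_force: [0.6, 0.2, -0.2]
grip_width: 59.0
```

Run:
```python
from h import *
s,M=st()
f=snap("scene","s19.png",(240,170,400,290),4.5)
print((proj(f,s["position"])+[.6,2]-[240,170])*4.5)
```

```text
t 40.6 p [417.3 334.8 128. ] down [ 0.001  0.001 -1.   ] y [-0.996 -0.084 -0.001] z [-0.084  0.996  0.001] yawz 94.81 F [ 0.6  0.2 -0.2] w 59.0 q [ 0.55  0.47  1.87 -0.    0.79 -1.1 ]
[[503.49049822 192.1058017 ]]
```

View pics/s19.png

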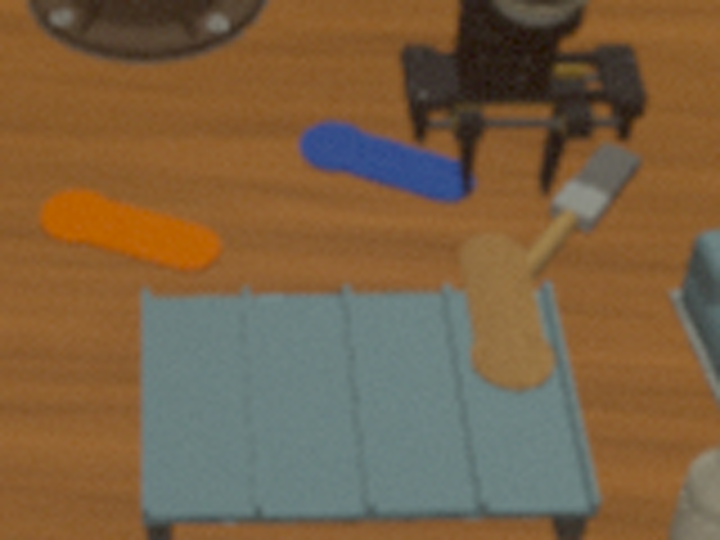

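Run:
```python
from h import *
f=snap("scene")
heel(f,(487,234),(514,390),(447,288),(548,288),np.array([240,170]))
for r in regions_of("board0","scene")[:4]:
    m=r["pixels"]; ct,_=cv2.findContours(m.astype(np.uint8),0,1); w=unproj(f,max(ct,key=len)[:,0].astype(float)-[.6,2],58)[:,:2]
    q=cv2.minAreaRect(w.astype(np.float32)); print(round(r["score"],2),np.round(q[0],1),np.round(q[1],1),round(q[2],1))
f=snap("top","t19.png",(150,130,310,260),4.5)
print("brush",unproj(snap("scene"),np.array([(525,278),(640,150)])/4.5+[240,170],10))
for r in regions_of("board0","top")[:4]:
    m=r["pixels"]; ct,_=cv2.findContours(m.astype(np.uint8),0,1); w=unproj(f,max(ct,key=len)[:,0].astype(float),58)[:,:2]
    q=cv2.minAreaRect(w.astype(np.float32)); print(round(r["score"],2),np.round(q[0],1),np.round(q[1],1),round(q[2],1))
```

```text
heel [395.5 330.1  58. ] toe [567.  343.7  58. ] len 172.1 yaw 4.5 overhang 63.0 grip [437.4 333.5  58. ] [435.3 333.3  58. ]
0.73 [310. 243.] [154.7  67.6] 69.8
0.69 [479.8 343.9] [169.5  64.9] 1.0
0.59 [415.7  28.3] [162.7  62.5] 72.4
0.46 [ 533.2 -178.4] [44.3 45.7] 4.2
brush [[409.03566628 369.61862705  10.        ]
 [237.01292418 485.375641    10.        ]]
0.94 [364.4  21.8] [159.8  60.2] 70.7
0.9 [524.2 330.4] [98.1 59.1] 37.1
0.87 [246.  214.2] [101.2  61.8] 74.0
0.71 [ 560.8 -178.2] [ 63.1 164.3] 88.9
```

View pics/t19.png

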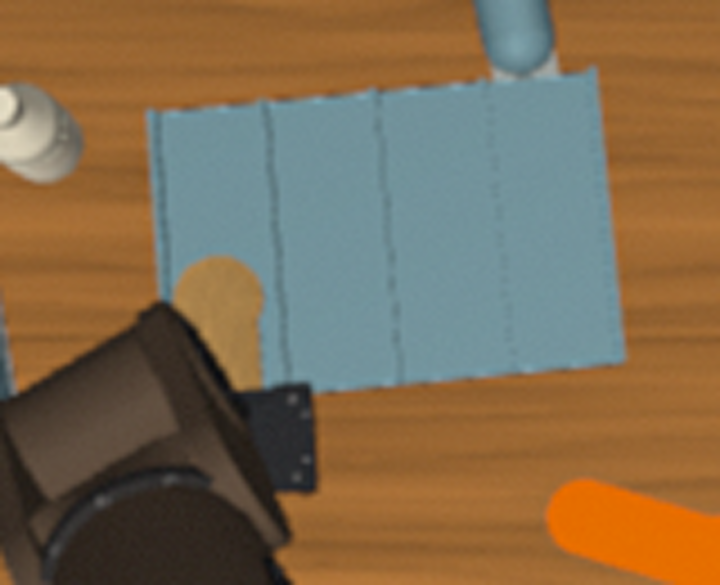

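Run:
```python
from h import *
plan((437,332,52),94.5)
```

```text
t 40.9 p [416.5 334.4 127.5] down [-0. -0. -1.] y [-0.996 -0.084  0.   ] z [-0.084  0.996 -0.   ] yawz 94.8 F [0.6 0.9 0. ] w 82.2 q [ 0.55  0.47  1.88  0.    0.79 -1.1 ]
turn [ 0.005 -0.    -0.   ] shift after [ 75.5 -20.2  -4. ]
```

Emit:
step_arm(
  targets=[
    [90,0,-10,-2,0,0,0],
    [90,10,-10,-2,0,0,0],
    [90,20,0,0,0,0,0],
    [90,25,0,0,0,0,0],
    [90,15,0,0,0,0,0],
    [90,6,0,0,0,0,0],
    [90,0,0,0,0,0,0],
    [0,0,0,0,0,0,0],
    [0,0,0,0,0,0,0],
    [0,0,0,0,0,0,0],
  ],
)

```text
t: 41.9
position: [436.8, 332.4, 52.3]
orientation: [-1.271, 1.167, 1.27]
wrist_force: [-0.5, 0.5, 0.5]
grip_width: 67.2
```

Emit:
step_arm(
  targets=[
    [0,0,0,0,0,0,0],
    [0,0,0,0,0,0,0],
    [0,0,0,0,0,0,0],
    [0,0,0,0,0,0,0],
    [0,0,0,0,0,0,0],
    [0,0,0,0,0,0,0],
    [0,0,0,0,0,0,0],
    [0,0,0,0,0,0,0],
    [0,0,0,0,0,0,0],
    [0,0,0,0,0,0,0],
  ],
)

```text
t: 42.9
position: [436.6, 332.3, 51.7]
orientation: [-1.271, 1.168, 1.271]
wrist_force: [0.5, 0.3, 3.2]
grip_width: 55.3
```

Run:
```python
from h import *
st()
```

```text
t 42.9 p [436.6 332.3  51.7] down [ 0.  0. -1.] y [-0.996 -0.084 -0.   ] z [-0.084  0.996  0.   ] yawz 94.83 F [0.5 0.3 3.2] w 55.3 q [ 0.53  0.61  1.9   0.    0.64 -1.12]
```

Emit:
step_arm(
  targets=[
    [0,-3,0,0,0,0,0],
    [0,-5,0,0,0,0,0],
    [0,-8,0,0,0,0,0],
    [0,-10,0,0,0,0,0],
    [0,-15,0,0,0,0,0],
    [0,-15,0,0,0.046,0,0],
    [0,-10,0,-15,0,0,0],
    [0,0,-2,-30,0,0,0],
    [0,0,-2,-35,0,0,0],
    [0,0,-2,-35,0,0,0],
  ],
)

```text
t: 43.9
position: [446.5, 215.7, 118.2]
orientation: [-1.239, 1.19, 1.238]
wrist_force: [-0.2, 0.3, -0.7]
grip_width: 55.5
```

Emit:
step_arm(
  targets=[
    [0,0,-2,-40,0,0,0],
    [0,0,-2,-40,0,0,0],
    [0,0,-2,-40,0,0,0],
    [0,0,-2,-40,0,0,0],
    [0,0,-2,-40,0,0,0],
    [0,0,-2,-40,0,0,0],
    [0,0,-2,-40,0,0,0],
    [0,0,-2,-40,0,0,0],
    [0,0,-2,-30,0,0,0],
    [0,0,-2,-30,0,0,0],
  ],
)

```text
t: 44.9
position: [480.5, -163.5, 118.1]
orientation: [-1.237, 1.191, 1.237]
wrist_force: [0.2, -0.3, -1.0]
grip_width: 55.4
```

Emit:
step_arm(
  targets=[
    [0,0,0,-15,0,0,0],
    [0,0,0,-5,0,0,0],
    [0,0,0,0,0,0,0],
    [0,0,0,0,0,0,0],
    [0,0,0,0,0,0,0],
    [0,0,0,0,0,0,0],
    [0,0,0,0,0,0,0],
    [0,0,0,0,0,0,0],
    [0,0,0,0,0,0,0],
    [0,0,0,0,0,0,0],
  ],
)

```text
t: 45.9
position: [482.1, -181.4, 117.6]
orientation: [-1.237, 1.191, 1.237]
wrist_force: [-0.6, -0.0, -0.8]
grip_width: 55.7
```

Run:
```python
from h import *
plan((518,-186.5,70),92.2)
f=snap("scene","s20.png",(140,160,280,280),4.5)
```

```text
t 45.9 p [ 482.1 -181.4  117.6] down [-0.  0. -1.] y [-0.999 -0.038  0.   ] z [-0.038  0.999  0.   ] yawz 92.19 F [-0.6 -0.  -0.8] w 55.7 q [-0.49  0.47  1.93  0.    0.75 -2.1 ]
turn [-0.  0. -0.] shift after [ 47.6 -35.7  -6.5]
```

View pics/s20.png

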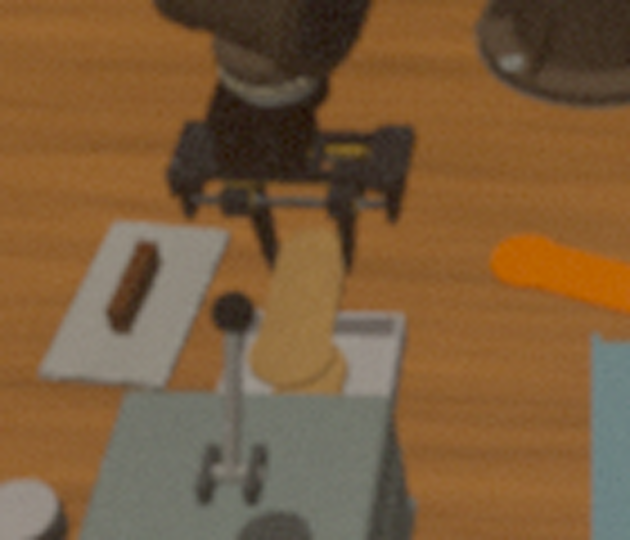

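Emit:
step_arm(
  targets=[
    [0,10,0,-3,0,0,0],
    [0,20,0,-3,0,0,0],
    [0,15,-6,-1,0,0,0],
    [0,0,-12,0,0,0,0],
    [0,0,-12,0,0,0,0],
    [0,5,-6,0,0,0,0],
    [0,15,0,0,0,0,0],
    [0,15,0,0,0,0,0],
    [0,8,0,0,0,0,0],
    [0,0,0,0,0,0,0],
  ],
)

```text
t: 46.95
position: [518.4, -186.8, 29.0]
orientation: [-1.237, 1.191, 1.238]
wrist_force: [0.1, 0.1, -0.4]
grip_width: 55.4
```

Run:
```python
from h import *
plan((518,-186.5,29.5),92.2)
```

```text
t 46.95 p [ 518.4 -186.8   29. ] down [-0.001  0.    -1.   ] y [-0.999 -0.038  0.001] z [-0.038  0.999  0.001] yawz 92.2 F [ 0.1  0.1 -0.4] w 55.4 q [-0.47  0.65  1.9   0.    0.6  -2.08]
turn [ 0.     0.001 -0.001] shift after [-0.5  0.4  0.4]
```

Emit:
step_arm(
  targets=[
    [0,0,0,0,0,0,0],
    [68,0,0,0,0,0,0],
    [68,0,0,0,0,0,0],
    [68,0,0,0,0,0,0],
    [68,0,0,0,0,0,0],
    [68,-10,0,0,0,0,0],
    [68,-30,0,0,0,0,0],
    [68,-40,0,0,0,0,0],
    [60,-40,10,0,0,0,0],
    [60,0,10,20,0,0,0],
  ],
)

```text
t: 47.95
position: [499.4, -169.7, 154.8]
orientation: [-1.243, 1.189, 1.229]
wrist_force: [-0.2, -0.0, 0.4]
grip_width: 57.8
```

Emit:
step_arm(
  targets=[
    [50,0,0,40,0,0,0],
    [50,0,0,40,0,0,0],
    [50,0,0,40,0,0,0],
    [50,0,0,40,0,0,0],
    [50,0,0,40,0,0,0],
    [50,0,0,0,0,0,0],
    [50,0,0,0,0,0,0],
    [50,0,0,0,0,0,0],
    [50,0,0,0,0,0,0],
    [50,0,0,0,0,0,0],
  ],
)

```text
t: 48.95
position: [490.0, 31.1, 149.6]
orientation: [-1.236, 1.192, 1.236]
wrist_force: [0.9, -0.2, 0.5]
grip_width: 47.4
```

Run:
```python
from h import *
st()
f=snap("scene","s21.png",(140,160,280,280),4.5)
f=snap("top","t21.png",(320,130,460,250),4.5)
```

```text
t 48.95 p [490.   31.1 149.6] down [-0.  0. -1.] y [-0.999 -0.037  0.   ] z [-0.037  0.999  0.   ] yawz 92.1 F [ 0.9 -0.2  0.5] w 47.4 q [-0.07  0.39  1.96  0.    0.8  -1.68]
```

View pics/t21.png

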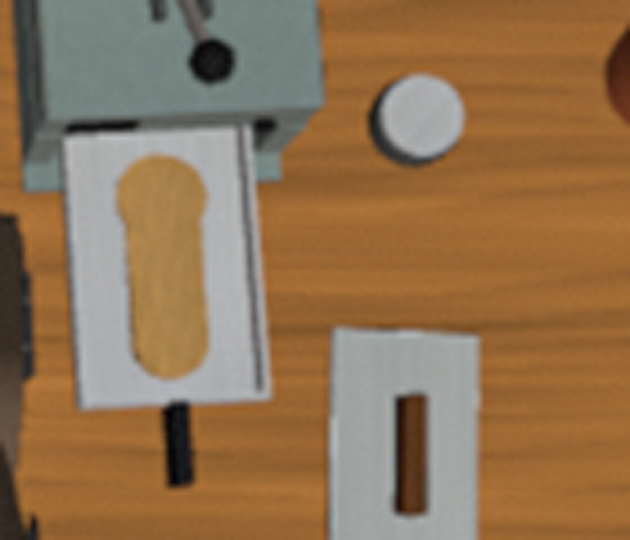

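View pics/s21.png

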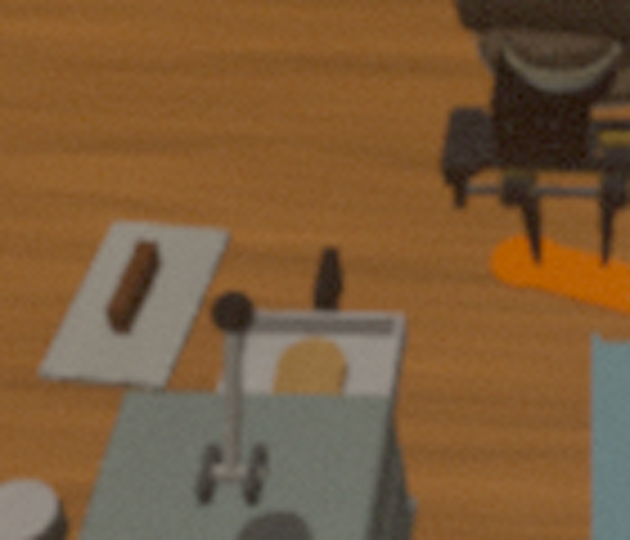

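Run:
```python
from h import *
f=snap("top","t22.png",(370,180,450,280),6)
g=snap("scene","s22.png",(130,190,230,260),6)
for n,fr,off in(("top",f,0),("scene",g,np.array([.3,2]))):
  for r in regions_of("plate",n)[:2]:
    ct,_=cv2.findContours(r["pixels"].astype(np.uint8),0,1); w=unproj(fr,max(ct,key=len)[:,0].astype(float)-off,8)[:,:2]
    q=cv2.minAreaRect(w.astype(np.float32)); print(n,round(r["score"],2),np.round(q[0],1),np.round(q[1],1),round(q[2],1))
```

```text
top 0.97 [ 423.7 -363.6] [117.2 194.3] 86.2
scene 0.63 [ 423.9 -361.2] [112.3 196.6] 87.2
scene 0.49 [313.8 419.6] [ 43.6 196.9] 64.8
```

View pics/t22.png

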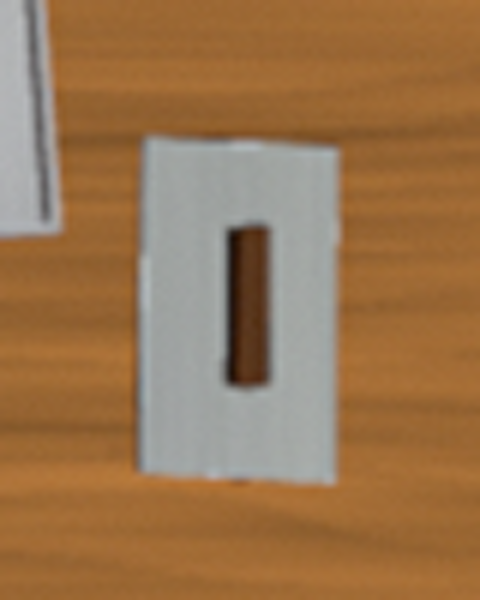

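View pics/s22.png

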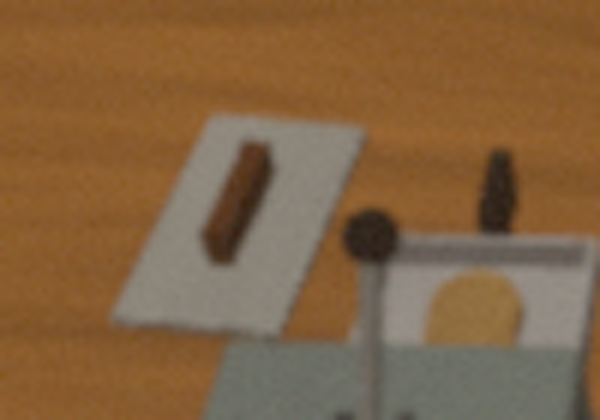

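Run:
```python
from h import *
f=snap("top"); o=np.array([370,180])
w=unproj(f,np.array([(147,137),(340,149),(336,484),(140,473)])/6+o,8)
print(w.mean(0)); 
for a,b in((0,3),(1,2)): d=w[a]-w[b]; print(np.degrees(np.arctan2(d[1],d[0])),np.linalg.norm(d))
for a,b in((0,1),(3,2)): d=w[a]-w[b]; print(np.degrees(np.arctan2(-d[0],d[1])),np.linalg.norm(d))
b=unproj(f,np.array([(251,226),(250,385)])/6+o,38); print(b,b.mean(0),np.degrees(np.arctan2(*(b[0]-b[1])[[1,0]])))
plan((425,-365,120),87.5)
```

```text
[ 424.43406691 -364.69864584    8.        ]
-3.1205699051868376 189.4170542555238
-3.1815621562118195 188.61936582224834
-3.533637350663976 109.46580584495362
-3.1160492669273947 109.26217322129781
[[ 468.67834598 -363.24421021   38.        ]
 [ 381.01965293 -359.25998521   38.        ]] [ 424.84899946 -361.25209771   38.        ] -2.6023919272675333
t 49.3 p [490.   31.9 149.6] down [-0.  0. -1.] y [-0.999 -0.038  0.   ] z [-0.038  0.999  0.   ] yawz 92.18 F [-0.1 -0.2  1.3] w 47.1 q [-0.07  0.39  1.96  0.    0.8  -1.68]
turn [ 0.082  0.    -0.   ] shift after [  29.6   47.6 -399.4]
```

Emit:
step_arm(
  targets=[
    [50,0,0,0,0.092,0,0],
    [50,0,4,-35,0,0,0],
    [50,0,5,-50,0,0,0],
    [50,0,5,-50,0,0,0],
    [50,0,5,-50,0,0,0],
    [50,0,5,-50,0,0,0],
    [50,0,5,-50,0,0,0],
    [50,0,5,-50,0,0,0],
    [50,0,5,-40,0,0,0],
    [50,0,5,-25,0,0,0],
  ],
)

```text
t: 50.3
position: [424.0, -366.4, 149.4]
orientation: [-1.169, 1.235, 1.168]
wrist_force: [0.3, -1.2, -0.6]
grip_width: 47.8
```

Emit:
step_arm(
  targets=[
    [50,20,0,0,0,0,0],
    [50,30,0,0,0,0,0],
    [50,30,0,0,0,0,0],
    [50,15,0,0,0,0,0],
    [50,0,0,0,0,0,0],
    [50,0,0,0,0,0,0],
    [50,0,0,0,0,0,0],
    [50,0,0,0,0,0,0],
    [50,0,0,0,0,0,0],
    [50,0,0,0,0,0,0],
  ],
)

```text
t: 51.3
position: [424.9, -363.6, 55.0]
orientation: [-1.17, 1.234, 1.169]
wrist_force: [-0.0, -0.7, 0.4]
grip_width: 47.5
```

Run:
```python
from h import *
plan((424.5,-365.5,11.5),86.9)
g=snap("scene","s23.png",(130,160,230,260),6)
```

```text
t 51.3 p [ 424.9 -363.6   55. ] down [ 0.001 -0.    -1.   ] y [-0.999  0.054 -0.001] z [ 0.054  0.999 -0.   ] yawz 86.92 F [-0.  -0.7  0.4] w 47.5 q [-0.83  0.61  1.87  0.    0.66 -2.34]
turn [ 0.    -0.     0.001] shift after [43.5  0.3 -1.9]
```

View pics/s23.png

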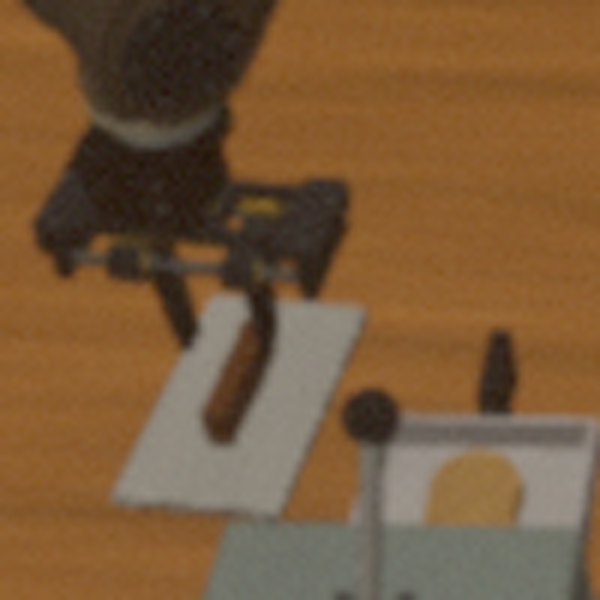

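Run:
```python
from h import *
f=snap("scene"); o=np.array([130,160]); s,M=st(0); p=s["position"]
P=lambda q:((proj(f,q)-o)*6).round(0)
print("tips",P(p+M[:,2]*23.5),P(p-M[:,2]*23.5),P(p-M[:,2]*35), P(p+M[:,2]*35))
for c in [(424.5,-365.5),(424.5,-362)]:
    a=np.radians(-3.1); X=np.array([np.cos(a),np.sin(a),0]);Y=np.array([-X[1],X[0],0]); C=np.array([*c,0])
    print(c,"bar top",[P(C+X*i*45+Y*j*9+[0,0,38])[0] for i,j in((1,1),(1,-1),(-1,-1),(-1,1))],"plate",[P(C+X*i*95+Y*j*55+[0,0,8])[0] for i,j in((1,1),(1,-1),(-1,-1),(-1,1))])
```

```text
tips [[262. 344.]] [[192. 337.]] [[175. 336.]] [[279. 345.]]
(424.5, -365.5) bar top [array([219., 409.]), array([192., 407.]), array([239., 310.]), array([265., 312.])] plate [array([272., 506.]), array([105., 489.]), array([208., 286.]), array([362., 300.])]
(424.5, -362) bar top [array([224., 409.]), array([197., 407.]), array([244., 310.]), array([270., 313.])] plate [array([277., 506.]), array([110., 489.]), array([213., 286.]), array([367., 300.])]
```

Emit:
step_arm(
  targets=[
    [50,10,-1,2,0,0,0],
    [50,15,0,0,0,0,0],
    [50,12,0,0,0,0,0],
    [50,5,0,0,0,0,0],
    [50,0,0,0,0,0,0],
    [0,0,0,0,0,0,0],
    [0,0,0,0,0,0,0],
    [0,0,0,0,0,0,0],
    [0,0,0,0,0,0,0],
    [0,0,0,0,0,0,0],
  ],
)

```text
t: 52.4
position: [426.1, -362.0, 12.9]
orientation: [-1.17, 1.234, 1.169]
wrist_force: [-0.5, -1.1, 3.5]
grip_width: 18.2
```

Run:
```python
from h import *
st()
```

```text
t 52.4 p [ 426.1 -362.    12.9] down [ 0.001 -0.001 -1.   ] y [-0.999  0.054 -0.001] z [ 0.054  0.999 -0.001] yawz 86.92 F [-0.5 -1.1  3.5] w 18.2 q [-0.82  0.68  1.89 -0.    0.57 -2.34]
```

Emit:
step_arm(
  targets=[
    [0,-3,0,0,0,0,0],
    [0,-7,0,0,0,0,0],
    [0,-15,0,0,0,0,0],
    [0,-20,0,0,0,0,0],
    [0,-20,0,0,0,0,0],
    [0,-10,0,0,0,0,0],
    [0,0,0,0,-0.046,0,0],
    [0,0,0,0,-0.046,0,0],
    [0,0,0,0,0,0,0],
    [0,0,0,0,0,0,0],
  ],
)

```text
t: 53.4
position: [425.7, -361.4, 87.4]
orientation: [-1.236, 1.191, 1.237]
wrist_force: [-0.4, 0.4, -4.9]
grip_width: 17.9
```

Run:
```python
from h import *
plan((500,-187,88),92.2)
g=snap("scene","s24.png",(130,160,230,260),6)
```

```text
t 53.4 p [ 425.7 -361.4   87.4] down [-0.     0.001 -1.   ] y [-0.999 -0.037  0.   ] z [-0.037  0.999  0.001] yawz 92.11 F [-0.4  0.4 -4.9] w 17.9 q [-0.82  0.56  1.85  0.    0.73 -2.43]
turn [-0.002  0.001 -0.   ] shift after [ -0.6 -80.9 171.4]
```

View pics/s24.png

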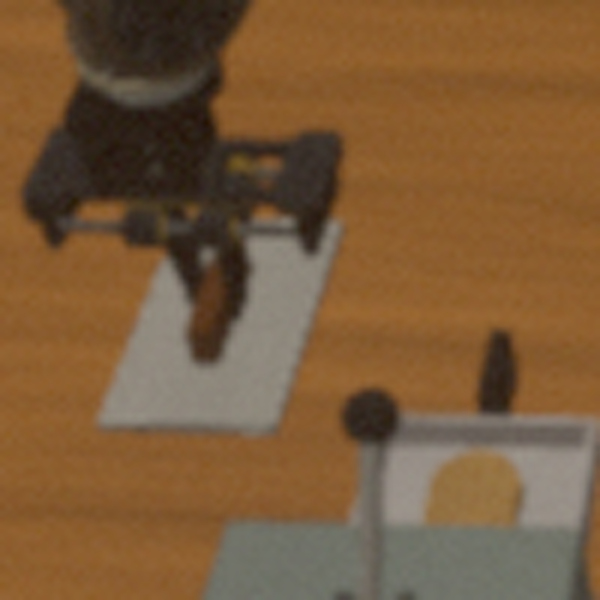

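Plate is held level (4.9 N ≈ 0.45 kg). Move over in front of the mouth.

Emit:
step_arm(
  targets=[
    [0,0,-6,12,0,0,0],
    [0,0,-10,22,0,0,0],
    [0,0,-12,25,0,0,0],
    [0,0,-12,25,0,0,0],
    [0,0,-12,25,0,0,0],
    [0,0,-12,25,0,0,0],
    [0,0,-10,22,0,0,0],
    [0,0,-7,15,0,0,0],
    [0,0,0,0,0,0,0],
    [0,0,0,0,0,0,0],
  ],
)

```text
t: 54.45
position: [500.3, -187.1, 87.6]
orientation: [-1.238, 1.191, 1.238]
wrist_force: [-0.7, 0.5, -4.9]
grip_width: 17.8
```

Run:
```python
from h import *
plan((570,-184.5,88),92.2)
g=snap("scene","s25.png",(130,160,250,260),6)
g=snap("top","t25.png",(320,130,440,250),5)
```

```text
t 54.45 p [ 500.3 -187.1   87.6] down [-0.  0. -1.] y [-0.999 -0.039  0.   ] z [-0.039  0.999  0.   ] yawz 92.24 F [-0.7  0.5 -4.9] w 17.8 q [-0.48  0.53  1.91  0.    0.7  -2.09]
turn [ 0.001  0.    -0.   ] shift after [ -0.4 -69.7  -0.1]
```

View pics/s25.png

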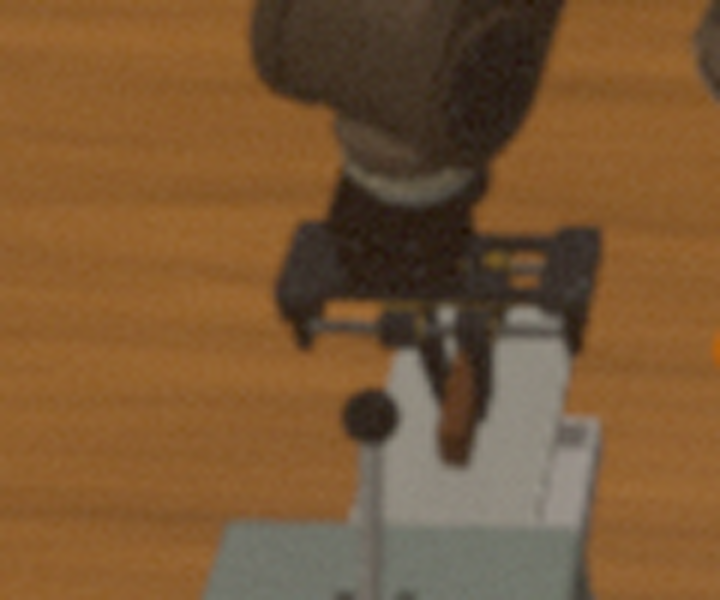

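View pics/t25.png

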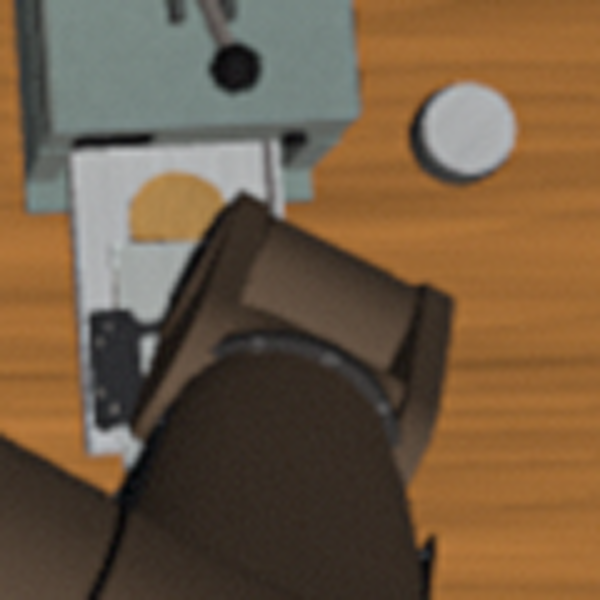

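Run:
```python
from h import *
f=snap("top")
print(unproj(f,np.array([(117,242),(195,240),(117,300)])/5+[320,130],83))
# boards top (z32) toe & heel from t21, tray walls
o=np.array([320,130])
print("board toe/heel",unproj(f,np.array([(160,154),(170,380)])/4.5+o,32), "tray front outer",unproj(f,np.array([(80,409),(271,398)])/4.5+o,43))
```

```text
[[ 592.62211414 -131.73904339   83.        ]
 [ 593.99752434 -182.59842425   83.        ]
 [ 554.35166482 -131.04375553   83.        ]]
board toe/heel [[ 651.03646931 -181.31965525   32.        ]
 [ 479.83989192 -184.9913878    32.        ]] tray front outer [[ 457.22386421 -116.39260262   43.        ]
 [ 465.50175519 -257.02302683   43.        ]]
```

Emit:
step_arm(
  targets=[
    [0,0,-5,0,0,0,0],
    [0,0,-10,0,0,0,0],
    [0,0,-15,0,0,0,0],
    [0,5,-15,0,0,0,0],
    [0,5,-15,0,0,0,0],
    [0,5,-8,0,0,0,0],
    [0,5,-3,1,0,0,0],
    [0,5,0,0,0,0,0],
    [0,0,0,0,0,0,0],
    [0,0,0,0,0,0,0],
  ],
)

```text
t: 55.6
position: [570.8, -184.0, 62.6]
orientation: [-1.237, 1.191, 1.237]
wrist_force: [0.1, 0.4, -5.0]
grip_width: 17.9
```

Run:
```python
from h import *
st()
g=snap("scene","s26.png",(150,170,250,260),7)
g=snap("top","t26.png",(320,130,420,250),6)
```

```text
t 55.6 p [ 570.8 -184.    62.6] down [-0.  0. -1.] y [-0.999 -0.038  0.   ] z [-0.038  0.999  0.   ] yawz 92.17 F [ 0.1  0.4 -5. ] w 17.9 q [-0.42  0.64  1.76  0.    0.74 -2.03]
```

View pics/s26.png

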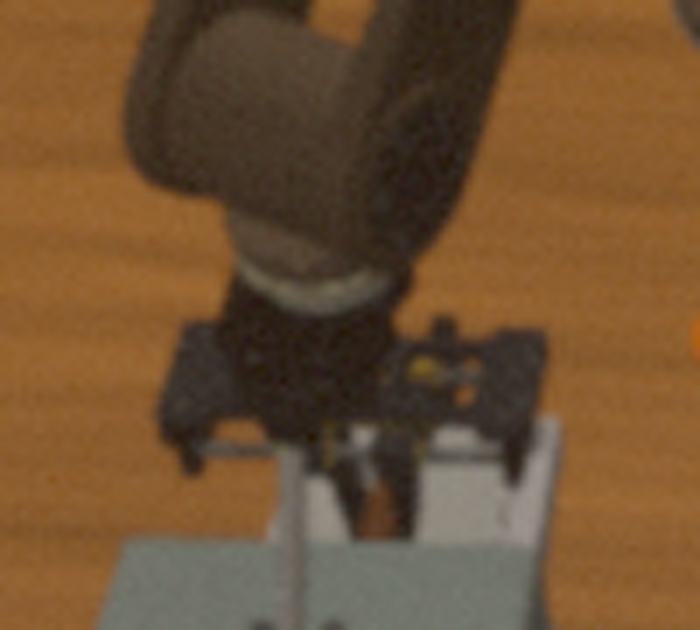

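View pics/t26.png

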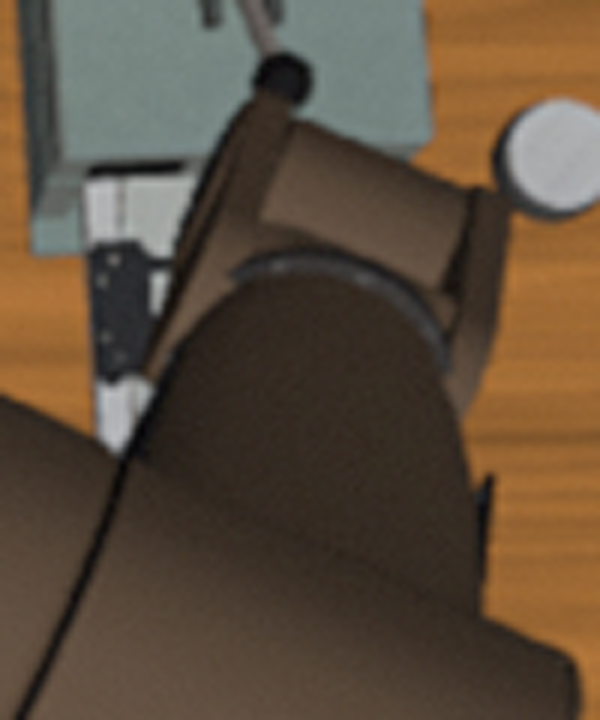

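Emit:
step_arm(
  targets=[
    [0,3,0,0,0,0,0],
    [0,3,0,0,0,0,0],
    [0,3,0,0,0,0,0],
    [0,2,0,0,0,0,0],
    [0,1,0,0,0,0,0],
    [0,1,0,0,0,0,0],
    [0,0,0,0,0,0,0],
    [0,0,0,0,0,0,0],
    [0,0,0,0,0,0,0],
    [0,0,0,0,0,0,0],
  ],
)

```text
t: 56.7
position: [571.3, -183.9, 49.7]
orientation: [-1.237, 1.191, 1.237]
wrist_force: [-0.4, 0.1, -4.9]
grip_width: 17.7
```

Run:
```python
from h import *
st()
```

```text
t 56.7 p [ 571.3 -183.9   49.7] down [ 0.  0. -1.] y [-0.999 -0.038 -0.   ] z [-0.038  0.999 -0.   ] yawz 92.19 F [-0.4  0.1 -4.9] w 17.7 q [-0.42  0.66  1.77  0.    0.71 -2.03]
```

Emit:
step_arm(
  targets=[
    [0,1,0,0,0,0,0],
    [0,1,0,0,0,0,0],
    [0,1,0,0,0,0,0],
    [0,1,0,0,0,0,0],
    [0,0.5,0,0,0,0,0],
    [0,0,0,0,0,0,0],
    [0,0,0,0,0,0,0],
    [0,0,0,0,0,0,0],
    [0,0,0,0,0,0,0],
    [0,0,0,0,0,0,0],
  ],
)

```text
t: 57.7
position: [571.2, -183.9, 45.1]
orientation: [-1.237, 1.191, 1.237]
wrist_force: [-0.0, 0.1, -5.3]
grip_width: 17.7
```

Run:
```python
from h import *
st()
```

```text
t 57.7 p [ 571.2 -183.9   45.1] down [ 0.  0. -1.] y [-0.999 -0.038 -0.   ] z [-0.038  0.999  0.   ] yawz 92.19 F [-0.   0.1 -5.3] w 17.7 q [-0.42  0.67  1.77  0.    0.71 -2.03]
```

Emit:
step_arm(
  targets=[
    [0,0.5,0,0,0,0,0],
    [0,0.5,0,0,0,0,0],
    [0,0,0,0,0,0,0],
    [0,0,0,0,0,0,0],
    [45,0,0,0,0,0,0],
    [45,0,0,0,0,0,0],
    [45,0,0,0,0,0,0],
    [45,0,0,0,0,0,0],
    [45,0,0,0,0,0,0],
    [45,0,0,0,0,0,0],
  ],
)

```text
t: 58.7
position: [571.2, -183.9, 44.1]
orientation: [-1.237, 1.191, 1.237]
wrist_force: [-0.9, -0.3, 0.7]
grip_width: 42.6
```

Run:
```python
from h import *
st()
```

```text
t 58.7 p [ 571.2 -183.9   44.1] down [ 0.  0. -1.] y [-0.999 -0.038 -0.   ] z [-0.038  0.999  0.   ] yawz 92.19 F [-0.9 -0.3  0.7] w 42.6 q [-0.42  0.67  1.77  0.    0.7  -2.03]
```

Emit:
step_arm(
  targets=[
    [45,-5,0,0,0,0,0],
    [45,-20,0,0,0,0,0],
    [45,-30,0,0,0,0,0],
    [45,-35,10,0,0,0,0],
    [45,-20,20,20,0,0,0],
    [0,0,20,40,0,0,0],
    [0,0,20,40,0,0,0],
    [0,0,20,40,0,0,0],
    [0,0,0,40,0,0,0],
    [0,0,0,20,0,0,0],
  ],
)

```text
t: 59.7
position: [472.8, 14.7, 154.8]
orientation: [-1.238, 1.19, 1.238]
wrist_force: [0.5, -0.9, -0.4]
grip_width: 8.1
```

Run:
```python
from h import *
st()
g=snap("scene","s27.png",(150,170,250,260),7)
g=snap("top","t27.png",(320,130,420,250),6)
```

```text
t 59.7 p [472.8  14.7 154.8] down [ 0.001  0.    -1.   ] y [-0.999 -0.039 -0.001] z [-0.039  0.999  0.   ] yawz 92.25 F [ 0.5 -0.9 -0.4] w 8.1 q [-0.11  0.36  1.99  0.    0.79 -1.72]
```

View pics/s27.png

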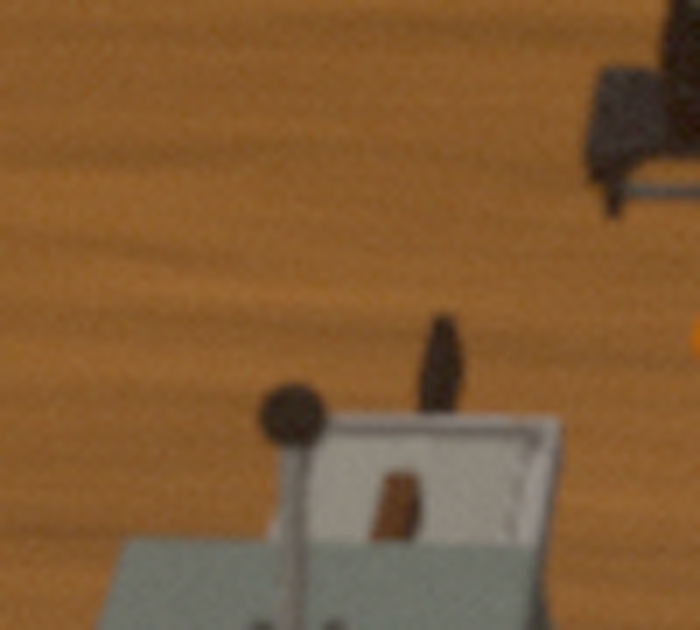

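View pics/t27.png

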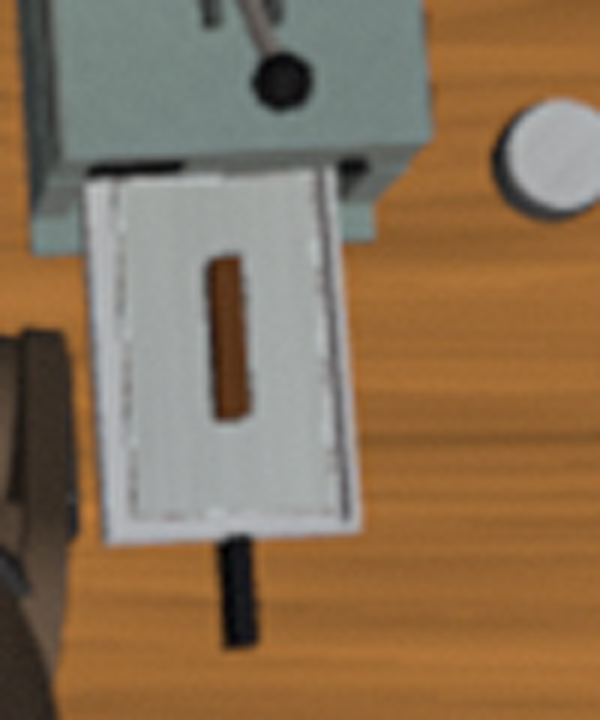

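Run:
```python
from h import *
plan((372,-191.5,155),92.2)
```

```text
t 59.8 p [473.3  14.4 154.7] down [ 0.001  0.    -1.   ] y [-0.999 -0.041 -0.001] z [-0.041  0.999  0.   ] yawz 92.36 F [-0.2 -0.7  0.2] w 2.2 q [-0.11  0.36  1.99  0.    0.79 -1.72]
turn [0.003 0.    0.001] shift after [  -0.3  109.2 -201.9]
```

Emit:
step_arm(
  targets=[
    [0,0,15,-30,0,0,0],
    [0,0,20,-35,0,0,0],
    [0,0,20,-35,0,0,0],
    [0,0,20,-35,0,0,0],
    [0,0,20,-35,0,0,0],
    [0,20,14,-35,0,0,0],
    [0,20,0,0,0,0,0],
    [0,20,0,0,0,0,0],
    [0,0,0,0,0,0,0],
    [0,0,0,0,0,0,0],
  ],
)

```text
t: 60.8
position: [372.5, -197.0, 94.4]
orientation: [-1.237, 1.191, 1.237]
wrist_force: [-1.0, -0.4, -0.5]
grip_width: 0.5
```

Run:
```python
from h import *
plan((372,-191.5,30),92.2)
g=snap("scene","s28.png",(150,150,250,250),6)
```

```text
t 60.8 p [ 372.5 -197.    94.4] down [-0.  0. -1.] y [-0.999 -0.038  0.   ] z [-0.038  0.999  0.   ] yawz 92.16 F [-1.  -0.4 -0.5] w 0.5 q [-0.64  0.41  2.17  0.    0.57 -2.25]
turn [-0.001  0.    -0.   ] shift after [64.4  0.2  5.5]
```

View pics/s28.png

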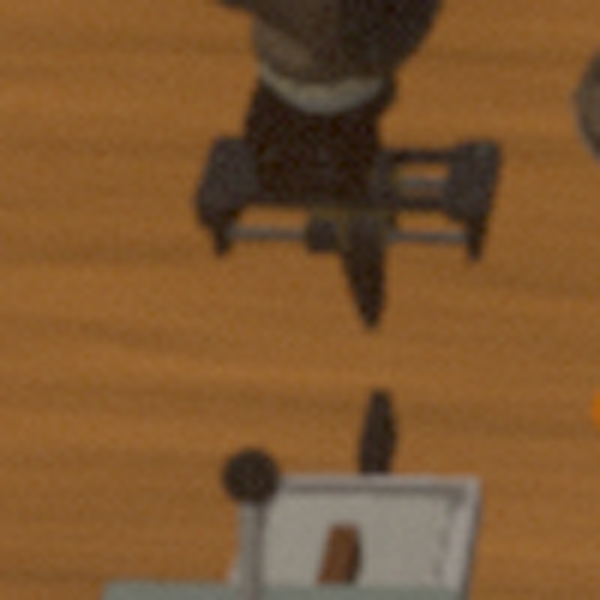

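Emit:
step_arm(
  targets=[
    [0,20,0,6,0,0,0],
    [0,25,0,0,0,0,0],
    [0,19,0,0,0,0,0],
    [0,0,0,0,0,0,0],
    [0,0,-5,0,0,0,0],
    [0,0,-5,0,0,0,0],
    [0,0,-5,0,0,0,0],
    [0,0,-5,0,0,0,0],
    [0,0,-5,0,0,0,0],
    [0,0,-5,0,0,0,0],
  ],
)

```text
t: 61.85
position: [402.5, -189.2, 30.3]
orientation: [-1.237, 1.191, 1.238]
wrist_force: [-1.8, 0.4, 1.9]
grip_width: 0.5
```

Run:
```python
from h import *
st()
g=snap("scene","s29.png",(150,150,250,250),6)
```

```text
t 61.85 p [ 402.5 -189.2   30.3] down [-0.  0. -1.] y [-0.999 -0.038  0.   ] z [-0.038  0.999  0.   ] yawz 92.19 F [-1.8  0.4  1.9] w 0.5 q [-0.59  0.56  2.16  0.    0.42 -2.2 ]
```

View pics/s29.png

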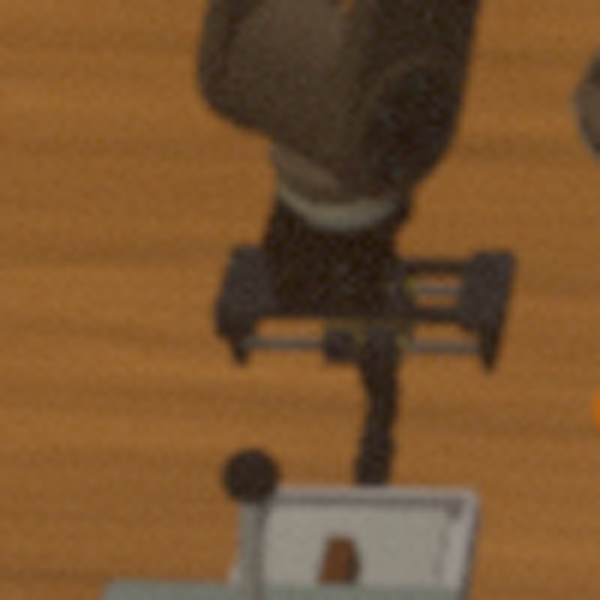

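Emit:
step_arm(
  targets=[
    [0,0,-8,0,0,0,0],
    [0,0,-10,0,0,0,0],
    [0,0,-10,0,0,0,0],
    [0,0,-10,0,0,0,0],
    [0,0,-10,0,0,0,0],
    [0,0,-10,0,0,0,0],
    [0,0,-10,0,0,0,0],
    [0,0,-10,0,0,0,0],
    [0,0,-10,0,0,0,0],
    [0,0,-10,0,0,0,0],
  ],
)

```text
t: 62.9
position: [501.0, -185.5, 30.1]
orientation: [-1.237, 1.191, 1.237]
wrist_force: [-2.7, 2.5, -1.6]
grip_width: 0.8
```

Emit:
step_arm(
  targets=[
    [0,0,-10,0,0,0,0],
    [0,0,-10,0,0,0,0],
    [0,0,-10,0,0,0,0],
    [0,0,-8,0,0,0,0],
    [0,0,-6,0,0,0,0],
    [0,0,-4,0,0,0,0],
    [0,0,-3,0,0,0,0],
    [0,0,-3,0,0,0,0],
    [0,0,-3,0,0,0,0],
    [0,0,0,0,0,0,0],
  ],
)

```text
t: 63.9
position: [557.8, -183.6, 30.2]
orientation: [-1.238, 1.19, 1.236]
wrist_force: [0.7, 0.0, -0.2]
grip_width: 0.5
```

Run:
```python
from h import *
st()
g=snap("scene","s30.png",(130,170,250,270),6)
```

```text
t 63.9 p [ 557.8 -183.6   30.2] down [ 0.001 -0.    -1.   ] y [-0.999 -0.038 -0.001] z [-0.038  0.999 -0.   ] yawz 92.19 F [ 0.7  0.  -0.2] w 0.5 q [-0.43  0.68  1.81  0.    0.65 -2.04]
```

View pics/s30.png

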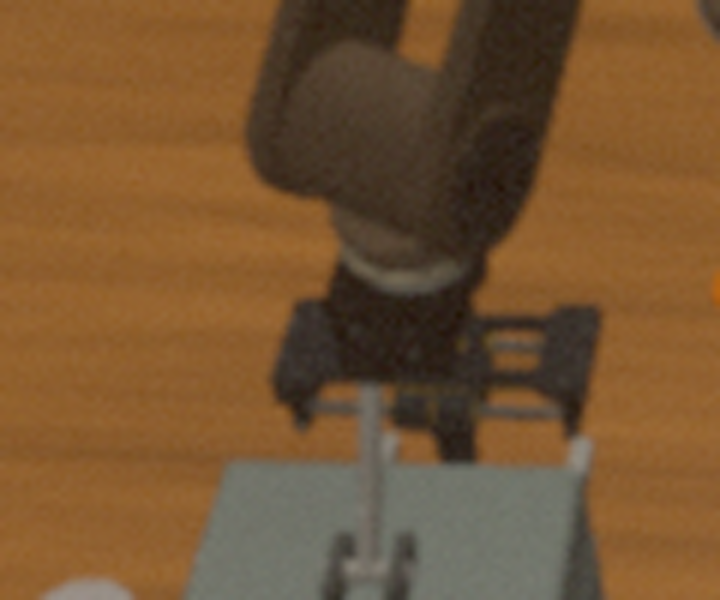

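Emit:
step_arm(
  targets=[
    [0,0,-2,0,0,0,0],
    [0,0,-2,0,0,0,0],
    [0,0,-2,0,0,0,0],
    [0,0,-2,0,0,0,0],
    [0,0,-2,0,0,0,0],
    [0,0,-2,0,0,0,0],
    [0,0,0,0,0,0,0],
    [0,0,0,0,0,0,0],
    [0,0,0,0,0,0,0],
    [0,0,0,0,0,0,0],
  ],
)

```text
t: 64.95
position: [569.2, -183.0, 30.1]
orientation: [-1.237, 1.191, 1.237]
wrist_force: [0.0, 0.2, -0.1]
grip_width: 0.5
```

Run:
```python
from h import *
st()
```

```text
t 64.95 p [ 569.2 -183.    30.1] down [ 0.  0. -1.] y [-0.999 -0.038 -0.   ] z [-0.038  0.999  0.   ] yawz 92.19 F [ 0.   0.2 -0.1] w 0.5 q [-0.42  0.69  1.78  0.    0.67 -2.03]
```

Run:
```python
from h import *
g=snap("scene","s31.png",(130,200,250,270),6)
g=snap("top","t31.png",(310,120,430,250),5)
```

```text
(no output)
```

View pics/t31.png

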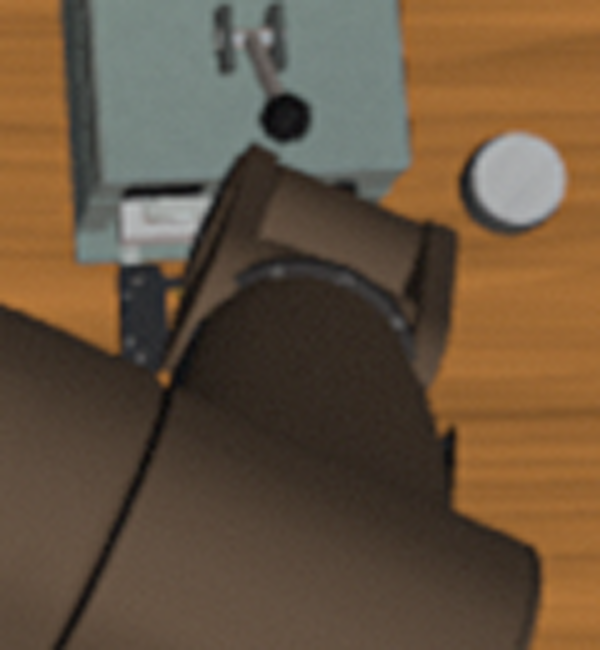

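Emit:
step_arm(
  targets=[
    [0,0,-2,0,0,0,0],
    [0,0,-2,0,0,0,0],
    [0,0,-2,0,0,0,0],
    [0,0,-2,0,0,0,0],
    [0,0,0,0,0,0,0],
    [0,0,0,0,0,0,0],
    [0,0,0,0,0,0,0],
    [0,0,0,0,0,0,0],
    [0,0,0,0,0,0,0],
    [0,0,0,0,0,0,0],
  ],
)

```text
t: 66.05
position: [571.1, -182.7, 30.1]
orientation: [-1.229, 1.198, 1.249]
wrist_force: [-33.6, -8.7, 20.2]
grip_width: 0.4
```

Run:
```python
from h import *
st()
```

```text
t 66.05 p [ 571.1 -182.7   30.1] down [-0.013  0.003 -1.   ] y [-0.999 -0.039  0.013] z [-0.039  0.999  0.003] yawz 92.21 F [-33.6  -8.7  20.2] w 0.4 q [-0.42  0.69  1.77 -0.    0.69 -2.02]
```

Emit:
step_arm(
  targets=[
    [0,0,6,0,0,0,0],
    [0,0,10,0,0,0,0],
    [0,0,30,0,0,0,0],
    [0,0,40,0,0,0,0],
    [0,-20,30,0,0,0,0],
    [0,-40,0,0,0,0,0],
    [0,-40,0,20,0,0,0],
    [0,-20,0,50,0,0,0],
    [0,0,0,50,0,0,0],
    [0,0,0,50,0,0,0],
  ],
)

```text
t: 67.05
position: [454.8, -19.4, 149.5]
orientation: [-1.238, 1.19, 1.234]
wrist_force: [1.1, -0.0, 0.5]
grip_width: 0.8
```

Run:
```python
from h import *
st()
f=snap("top","t32.png",(310,120,430,250),5)
f=snap("scene","s32.png",(130,200,250,290),6)
f=snap("top")
print(unproj(f,np.array([(130,265),(131,240)])/5+[310,120],43))
```

```text
t 67.05 p [454.8 -19.4 149.5] down [ 0.003 -0.    -1.   ] y [-0.999 -0.037 -0.003] z [-0.037  0.999 -0.   ] yawz 92.13 F [ 1.1 -0.   0.5] w 0.8 q [-0.19  0.34  2.04  0.    0.76 -1.8 ]
[[ 618.47113868 -113.07432758   43.        ]
 [ 635.58700077 -114.01895981   43.        ]]
```

View pics/t32.png

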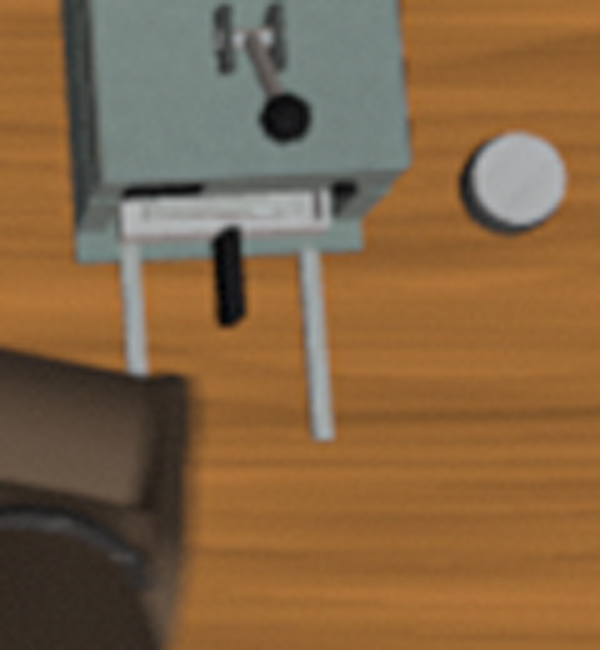

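View pics/s32.png

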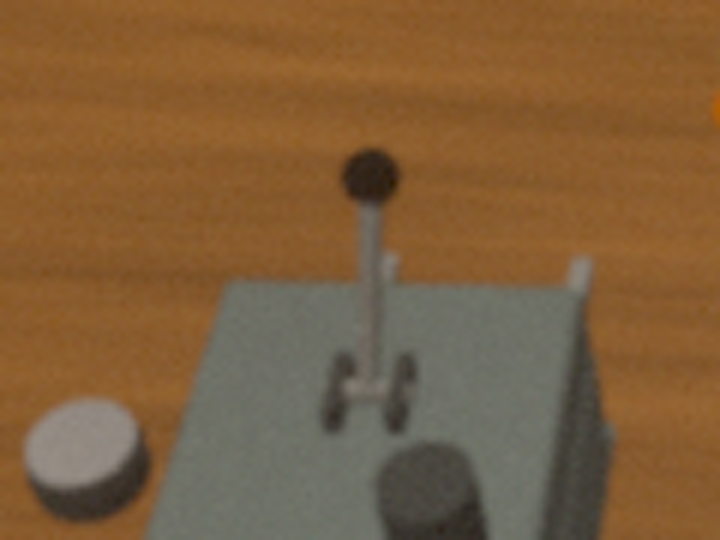

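Run:
```python
from h import *
f=snap("top")
print(unproj(f,np.array([(230,325),(229,231)])/5+[310,120],61))
print(unproj(f,np.array([(125,241),(331,230)])/5+[310,120],43))
plan((669,-179,262),92.2)
# ball from both cams
g=snap("scene")
uvt=np.array([284,117])/5+[310,120]; uvs=np.array([370,176])/6+[130,200]-[0,2]
for z in(240,250,260,270): print(z,unproj(f,uvt,z)[0].round(1),unproj(g,uvs,z)[0].round(1))
```

```text
[[ 574.60953347 -176.16907472   61.        ]
 [ 637.94838931 -176.90057494   61.        ]]
[[ 634.89748552 -109.97263627   43.        ]
 [ 642.57627044 -248.71265342   43.        ]]
t 67.25 p [455.  -19.9 148.9] down [ 0.001 -0.    -1.   ] y [-0.999 -0.041 -0.001] z [-0.041  0.999 -0.   ] yawz 92.36 F [ 0.2 -0.5 -0.5] w 0.6 q [-0.19  0.35  2.04  0.    0.76 -1.8 ]
turn [ 0.003 -0.     0.001] shift after [-113.1 -207.8 -167.2]
240 [ 667.4 -179.1  240. ] [ 648.6 -182.6  240. ]
250 [ 664.7 -177.1  250. ] [ 658.  -178.6  250. ]
260 [ 662. -175.  260.] [ 667.4 -174.6  260. ]
270 [ 659.3 -173.   270. ] [ 676.8 -170.6  270. ]
```

Emit:
step_arm(
  targets=[
    [0,-30,0,0,0,0,0],
    [0,-45,0,0,0,0,0],
    [0,-45,-10,-10,0,0,0],
    [0,-33,-20,-16,0,0,0],
    [0,0,-35,-28,0,0,0],
    [0,0,-35,-28,0,0,0],
    [0,0,-35,-28,0,0,0],
    [0,0,-35,-28,0,0,0],
    [0,0,-30,-28,0,0,0],
    [0,0,-8,0,0,0,0],
  ],
)

```text
t: 68.3
position: [670.5, -184.2, 299.5]
orientation: [-1.233, 1.194, 1.235]
wrist_force: [-0.0, 0.3, -0.2]
grip_width: 0.3
```

Run:
```python
from h import *
plan((669,-178,300),92.2)
f=snap("scene","s33.png",(130,170,250,270),6)
o=np.array([130,170])
s,M=st(0); print((proj(f,[s["position"],(667,-178,273),(667,-178,258)])-o+[0,2])*6)
f=snap("top","t33.png",(310,100,430,230),5)
```

```text
t 68.3 p [ 670.5 -184.2  299.5] down [-0.001  0.    -1.   ] y [-0.999 -0.033  0.001] z [-0.033  0.999  0.   ] yawz 91.92 F [-0.   0.3 -0.2] w 0.3 q [-0.36  0.54  1.25 -0.    1.36 -1.97]
turn [-0.005  0.    -0.001] shift after [-0.5  1.3  6.2]
[[340.11024596 303.64762333]
 [359.31046617 337.06942409]
 [364.27862815 357.79271766]]
```

View pics/s33.png

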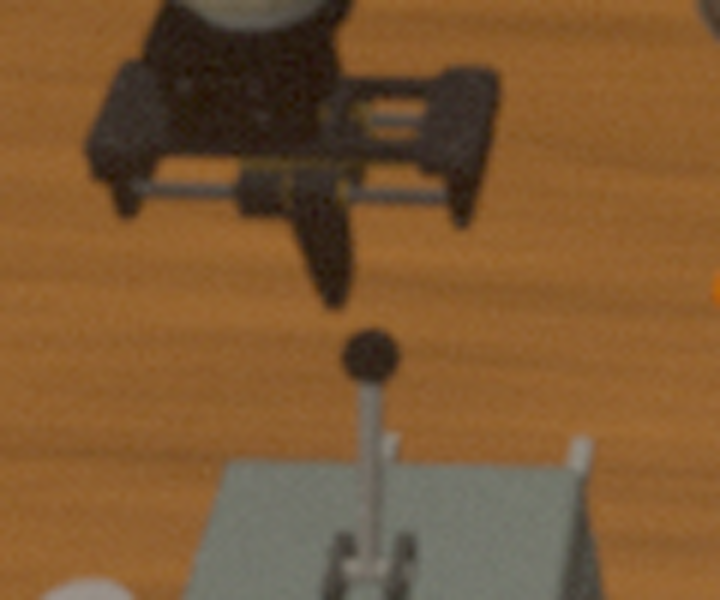

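View pics/t33.png

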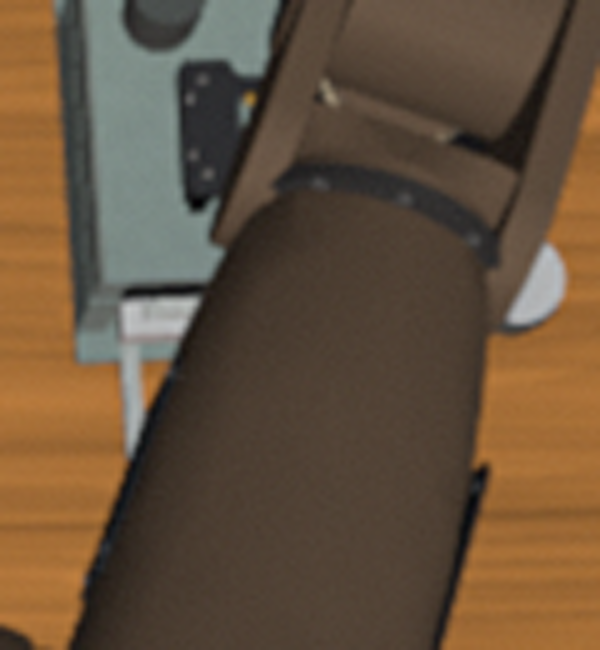

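Emit:
step_arm(
  targets=[
    [0,0,2,5,0,0,0],
    [0,0,0,4,0,0,0],
    [0,6,0,0,0,0,0],
    [0,6,0,0,0,0,0],
    [0,5,0,0,0,0,0],
    [0,3,0,0,0,0,0],
    [0,2,0,0,0,0,0],
    [0,2,0,0,0,0,0],
    [0,0,0,0,0,0,0],
    [0,0,0,0,0,0,0],
  ],
)

```text
t: 69.4
position: [666.8, -169.9, 277.8]
orientation: [-1.237, 1.191, 1.237]
wrist_force: [-0.3, -0.1, -0.6]
grip_width: 0.0
```

Run:
```python
from h import *
st()
f=snap("scene","s34.png",(130,170,250,270),6)
```

```text
t 69.4 p [ 666.8 -169.9  277.8] down [ 0.  0. -1.] y [-0.999 -0.038 -0.   ] z [-0.038  0.999  0.   ] yawz 92.19 F [-0.3 -0.1 -0.6] w 0.0 q [-0.35  0.54  1.3   0.    1.3  -1.95]
```

View pics/s34.png

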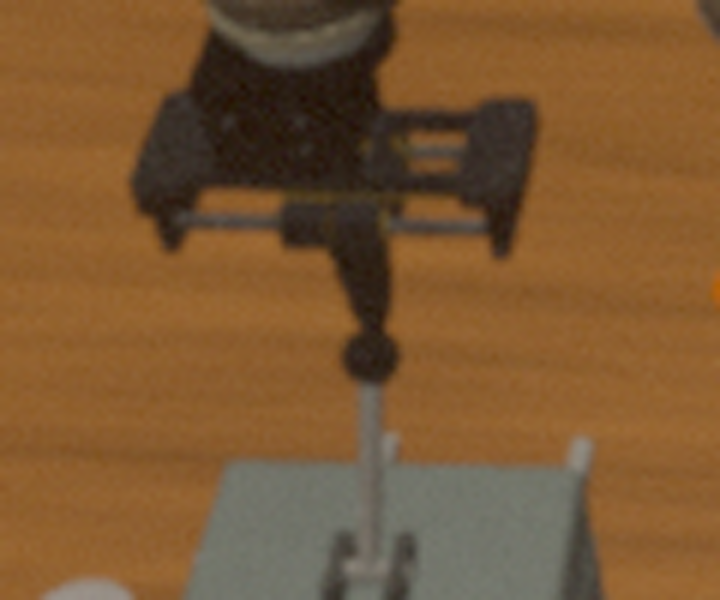

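Emit:
step_arm(
  targets=[
    [0,3,0,-1,0,0,0],
    [0,4,3,0,0,0,0],
    [0,5,5,0,0,0,0],
    [0,5,5,0,0,0,0],
    [0,5,5,0,0,0,0],
    [0,5,5,0,0,0,0],
    [0,6,4,0,0,0,0],
    [0,6,4,0,0,0,0],
    [0,0,0,0,0,0,0],
    [0,0,0,0,0,0,0],
  ],
)

```text
t: 70.45
position: [635.9, -172.0, 238.3]
orientation: [-1.237, 1.191, 1.237]
wrist_force: [0.7, -0.3, 1.3]
grip_width: 0.6
```

Run:
```python
from h import *
st()
f=snap("scene","s35.png",(130,170,250,270),6)
```

```text
t 70.45 p [ 635.9 -172.   238.3] down [ 0.  0. -1.] y [-0.999 -0.038 -0.   ] z [-0.038  0.999  0.   ] yawz 92.18 F [ 0.7 -0.3  1.3] w 0.6 q [-0.36  0.52  1.44  0.    1.18 -1.97]
```

View pics/s35.png

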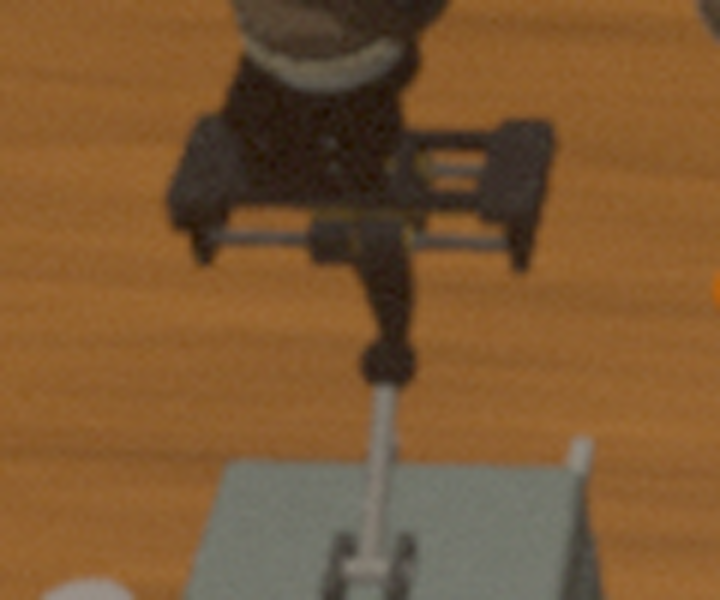

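Emit:
step_arm(
  targets=[
    [0,7,3,0,0,0,0],
    [0,8,3,0,0,0,0],
    [0,8,2,0,0,0,0],
    [0,8,2,0,0,0,0],
    [0,8,1,0,0,0,0],
    [0,8,1,0,0,0,0],
    [0,4,0,0,0,0,0],
    [0,2,0,0,0,0,0],
    [0,1,0,0,0,0,0],
    [0,0,0,0,0,0,0],
  ],
)

```text
t: 71.5
position: [624.0, -172.5, 184.8]
orientation: [-1.238, 1.191, 1.237]
wrist_force: [-0.9, -0.6, -0.2]
grip_width: 0.3
```

Run:
```python
from h import *
st()
f=snap("scene","s36.png",(130,170,250,270),6)
```

```text
t 71.5 p [ 624.  -172.5  184.8] down [ 0. -0. -1.] y [-0.999 -0.038 -0.   ] z [-0.038  0.999 -0.   ] yawz 92.19 F [-0.9 -0.6 -0.2] w 0.3 q [-0.37  0.55  1.53  0.    1.06 -1.98]
```

View pics/s36.png

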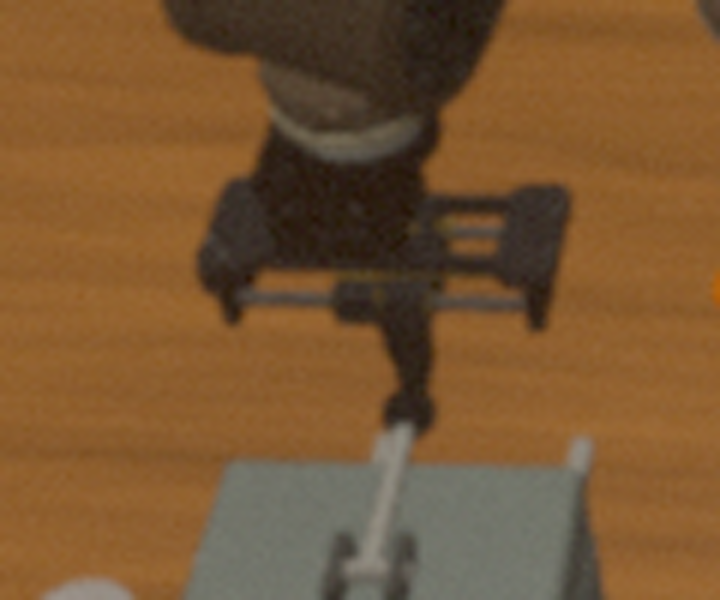

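Near level; press a few mm more until the stop reacts.

Emit:
step_arm(
  targets=[
    [0,1,0,0,0,0,0],
    [0,1,0,0,0,0,0],
    [0,1,0,0,0,0,0],
    [0,0,0,0,0,0,0],
    [0,0,0,0,0,0,0],
    [0,0,0,0,0,0,0],
    [0,0,0,0,0,0,0],
    [0,0,0,0,0,0,0],
    [0,0,0,0,0,0,0],
    [0,0,0,0,0,0,0],
  ],
)

```text
t: 72.55
position: [624.2, -172.6, 183.8]
orientation: [-1.239, 1.19, 1.235]
wrist_force: [-4.4, 1.5, 14.5]
grip_width: 0.3
```

Run:
```python
from h import *
st()
```

```text
t 72.55 p [ 624.2 -172.6  183.8] down [ 0.003 -0.001 -1.   ] y [-0.999 -0.038 -0.002] z [-0.038  0.999 -0.001] yawz 92.19 F [-4.4  1.5 14.5] w 0.3 q [-0.37  0.55  1.54  0.    1.05 -1.98]
```

Emit:
step_arm(
  targets=[
    [0,-5,0,0,0,0,0],
    [0,-20,0,0,0,0,0],
    [0,-40,20,0,0,0,0],
    [0,-30,30,0,0,0,0],
    [0,0,40,20,0,0,0],
    [0,0,40,40,0,0,0],
    [0,0,20,50,0,0,0],
    [0,0,0,50,0,0,0],
    [0,0,0,50,0,0,0],
    [0,0,0,0,0,0,0],
  ],
)

```text
t: 73.55
position: [471.6, 28.1, 277.2]
orientation: [-1.241, 1.187, 1.241]
wrist_force: [-0.0, -0.1, 0.1]
grip_width: 0.4
```

Run:
```python
from h import *
st()
f=snap("top","t37.png",(310,90,430,220),5)
f=snap("scene","s37.png",(130,200,250,300),6)
```

```text
t 73.55 p [471.6  28.1 277.2] down [ 0.001  0.001 -1.   ] y [-0.999 -0.043 -0.001] z [-0.043  0.999  0.001] yawz 92.47 F [-0.  -0.1  0.1] w 0.4 q [-0.08  0.2   1.83  0.    1.11 -1.7 ]
```

View pics/t37.png

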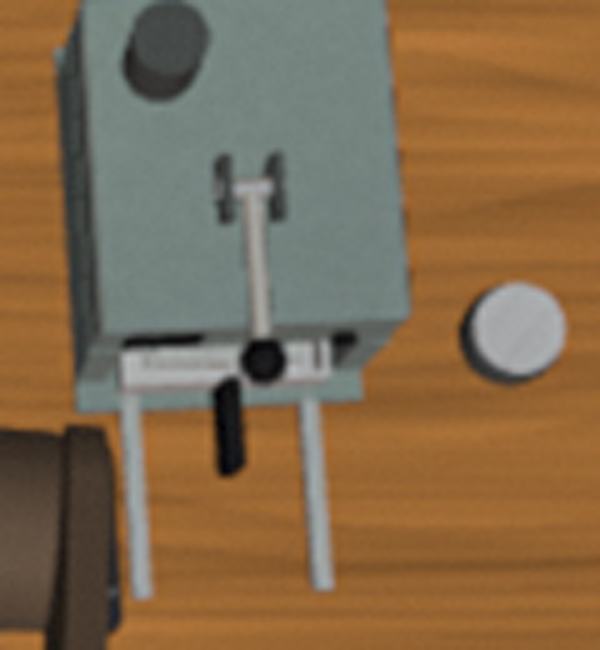

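View pics/s37.png

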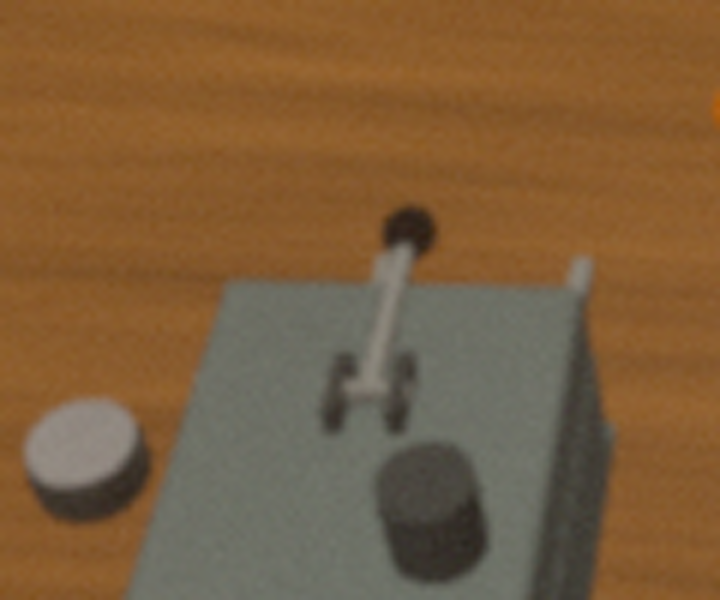

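Run:
```python
from plant import *
print(job_done())
```

```text
the job is handed in; nothing more can be done
None
```

The press is loaded and handed in, at about 74 s of the 200 s allowed. The tray went out, all three boards went in as one stack with the plate on top, the tray was pushed home, and the clamp is down.

**Last checks:**
- **Boards and plate:** before the push, the pictures showed the boards stacked and the plate flat and centred inside the tray walls. They can't be seen well with the tray in.
- **Tray:** it pushed back rigidly at about 34 N, so I took it to be at its stop. By the camera it travelled 174–177 mm of the nominal 180 mm, which puts it within 10 mm of home. I had no direct reading of the slide.
- **Clamp:** the lever is level and pressed back with about 14 N at its stop.
- **Bystanders:** the gripper never touched any of them. The final pictures covered the press and the tin but not all of the others.

**What went wrong or disagreed:**
- **Handle grip:** the gripper slipped off the tray handle twice. The first time the tray had already come about 140 mm. The second pull did not move it at all, so I took it to be fully out, having started about 40 mm open.
- **Plate:** it was knocked about 25 mm sideways early on, so I measured it again before gripping it.
- **Camera positions:** these were off from the arm's by up to about 4 mm, and I corrected for that by comparing with the fingertips in the pictures.

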